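# Set up the drilling cradle for a chair leg

## Robot

A 7-joint arm with a two-finger parallel gripper is mounted at the origin on a cart in front of the work surface, level with it; the furniture and walls round the work are solid. World frame = base frame: x ahead of the robot, y to its left, z up, the work surface at z = 0. Lengths are in m, angles in rad, forces in N, time in s.
With the tool pointing down it reaches from about 0.4 to 0.85 m from the base axis. Payload 4.4 kg.
Tool frame: the origin (TCP) lies on the centre line of the jaws, within the pads' length; the fingertips stand robot.tip_reach ahead of it and the grasp point (between the pads) is the TCP (robot.tip_reach is the distance from the TCP to the fingertips, in m); z points along the fingers, y is the line along which they close (so a half turn about z gives the same grasp; the last joint's range is limited). The gripper opens to 94 mm and grips with 3 to 60 N. Pads are 16 mm wide; open, the fingers measure 119 mm over their backs; the gripper's body (75 mm by 177 mm) begins 78 mm behind the grasp point.
Start: joints at [1.206, 0.628, 0.038, 1.517, -0.027, 0.996, -0.02], TCP at [0.191, -0.621, 0.195] pointing down, gripper open.
Joint ranges: [-3.06, 3.06], [-0.37, 2.12], [-1.25, 1.32], [0.18, 2.47], [-1.1, 4.24], [0.23, 1.98], [-2.94, 2.94]. Speed limits (rad/s): [2.57, 2.57, 3.14, 3.14, 3.14, 3.14, 3.14].

## Interface

Orientations are given as a rotation vector (axis times angle).
In Python, from rig import robot gives the robot as it stands.
- The arm moves only by the tool send_rows, never from a script. Its argument "steps" is a list of rows, each a list of 7 numbers: the shift along the tool's x, y, z in m, then the turn, a rotation vector about the tool's x, y, z in rad, then the opening, from 0 (shut) to 1 (fully open). A call has 1 to 5 rows; each row shifts and turns the commanded pose from where the row before left it, along the tool's axes as they then stand; what a row does not reach is not made up. A row lasts 1/12 s, in which the tool goes at most 41.7 mm and 7.16 degrees, less where a joint would pass 70% of its speed; a pose out of reach is approached as far as the arm can. A call with a gripper value outside its range is refused whole. The fingers move at their own pace and stop on an object; "squeeze" is the grip in N (left out, the last holds). Time passes only in rows, so rows that do not move let the fingers close. It gives the time, the measured TCP pose, the force, the opening and the grip force at its end, in the units of the state.
- robot.sense(): the state, without advancing time (a new reading comes with each control period).
- robot.capture(name): name is "scene" or "top"; returns a dict with "frame" (400x640x3 uint8, red, green, blue), "intrinsics" (3x3 intrinsics, pixels), "k1" (the pictures are not rectified: a ray, as slopes to the right and down, at radius r is drawn at 1 + k1 r^2 times it, then the intrinsics apply), "R" (3x3) and "t" (3): a world point X has camera coordinates R X + t. Camera axes: x right, y down, z forward; pixel columns grow to the right and rows downward; lengths in m; the calibration is good to about 2 mm. A picture is of the moment at which its call begins. There is no depth.
- robot.close_job(): hands the job in; it is judged then, once.
Trained networks look in the newest picture that a camera, given by its name, has taken for a name from the list of things; names that differ only in an ending like _2 or _b are one class to them, and where a whole thing is asked for, a point or a joint stands for the part that bears it (a point fixed in the world has none). Each returns a list of dicts, best first, with "p" (0 to 1); they miss things now and then, are a little off and sometimes report something else, mostly with a low value. They report only what shows in the picture. A call takes as long as a camera call.
- robot.recognise(camera, thing): "extent" ([centre column, centre row, width, height] in pixels, round what is visible of it).
- robot.cut_out(camera, thing): "mask" (400x640 bool, what is visible of it) and "extent" ([centre column, centre row, width, height] in pixels, round what is visible of it).
- robot.pinpoint(camera, thing): "location" ([column, row] in pixels: a listed point, or the origin of a listed thing).
The state is a dict: "time": time; "q": joint angles; "joint_vel": joint speeds; "joint_torque": joint torques, N m; "tcp_pos": TCP position; "eef_rot": TCP orientation; "ft_force": force on the tool from outside, world axes, zero at the start; "wrist_torque": the same for the moment, N m; "grip_width": finger opening in m; "grasp_force": force on a finger pad.
Only numpy, scipy, OpenCV 4.12 (cv2) and the standard library are available. Lean on these libraries where they do the work, as an engineer would, in place of code of your own. Each camera call takes 0.05 s, during which the arm holds its last target. There are 200 camera calls.

## Task

Set up the drilling cradle for the chair leg on the base board: stand the square-notched block and the V-block each in the housing cut to its size, then lay the turned leg across them with its square head down in the notch, ends flush with the block, and its thin foot in the V. Last, stand the drill bridge on the board astride the leg so that its bush is straight above the middle of the leg's swelling, let go, and leave the wax tin, tape measure and offcut where they lie.

Things in the scene. Friction and masses are not known exactly. Their poses are not given: they have to be found in the camera images.
- base_board: fixed plywood board, 100 (x) x 228 (y) x 15 mm thick, on the bench; x away from the robot, y to its left. Origin: centre of its underside. Two rectangular housings 6 mm deep in its top (floors 9 mm above the origin), both at x = 0: the large, 68 (x) x 58 (y) mm, centred at y = +72 mm, for the notched block; the small, 60 x 40 mm, at y = -72 mm, for the V-block
- notched_block: loose pale wooden block, 60 (x) x 50 (y) x 50 mm high, 0.2 kg. Square notch 40 mm wide, 20 mm deep along y through its top (floor 30 mm up, mouth bevelled to 50 mm). Same after a half turn. Underside edges bevelled 2.5 mm. Origin: centre of its underside. Grip from above across the y faces (50 mm, solid below 30 mm height)
- v_block: loose pale wooden block, 52 (x) x 32 (y) x 50 mm high, 0.15 kg. 90 degree V groove along y through its top (39 mm wide at the top, flanks meeting 30 mm up, saw kerf below). Same after a half turn. Underside edges bevelled 2.5 mm. Origin: centre of its underside. Grip from above across the y faces (32 mm, solid below 25 mm height)
- chair_leg: loose turned leg, 189 mm along its y, 0.2 kg. Origin: on its axis, mid-swelling (32 mm dia.), 16 mm over the bench at the start. Head 32 mm square, y +55 to +105 mm; neck 24 mm dia., y +22 to +50 mm (grip here; centre of mass y +30); shank 22 mm dia., y -22 to the foot's end at -84. Seated and flush in the blocks: axis 55 mm above the board's underside, origin at board y -8 mm
- drill_bridge: loose pale wooden inverted U, 66 (x) x 36 (y) x 75 mm high, 0.16 kg, steel drill bush 9 mm high on top (axis = z). Its gap for the leg, along y, is 48 mm wide and 63 mm high. Same after a half turn. Origin: below the bush, at the underside of the feet; 15 mm above the board's underside when standing on its top. Grip across the x faces (66 mm), 55 mm above the feet
- wax_tin: bystander: flat round brown tin, 78 mm diameter, 27 mm high, loose; origin at the centre of its underside
- tape_measure: bystander: pocket tape measure, 32 x 74 x 58 mm high, loose; origin at the centre of its underside
- offcut: bystander: small wood offcut, 36 x 50 x 9 mm, loose; origin at the centre of its underside

How it is judged:
At the end, for the whole second after the job is handed in: Each block stands on the floor of its own housing (8 mm). The leg lies level on both, head seated in the notch and flush within 12 mm, foot in the V, along the board (0.08 rad). The bridge stands upright on the board astride the leg, bush within 10 mm of the swelling's middle. All at rest (x of notched_block in the frame of base_board between -0.008 and 0.008 m and y of notched_block in the frame of base_board between 0.064 and 0.08 m and z of each of notched_block, v_block in the frame of base_board below 0.0115 m and angle between each of notched_block, v_block, drill_bridge's own z axis and vertical below 0.05 rad and x of v_block in the frame of base_board between -0.008 and 0.008 m and y of v_block in the frame of base_board between -0.08 and -0.064 m and angle between the y axis of each of notched_block, v_block and the y axis of base_board, either way round below 0.25 rad and x of chair_leg in the frame of base_board between -0.008 and 0.008 m and z of chair_leg in the frame of base_board between 0.052 and 0.0575 m and angle between the y axis of chair_leg and the y axis of base_board, either way round below 0.08 rad and y of notched_block in the frame of chair_leg between 0.068 and 0.092 m and horizontal distance between drill_bridge and chair_leg below 0.01 m and z of drill_bridge in the frame of base_board between 0.0125 and 0.0175 m and linear speed of each of notched_block, v_block, chair_leg, drill_bridge below 0.01 m/s); the robot touches nothing.
It fails at once if the wax tin was moved by more than 30 mm (distance of wax_tin from where it was at the start of the episode above 0.03 m).
It fails at once if the tape measure was moved by more than 30 mm (distance of tape_measure from where it was at the start of the episode above 0.03 m).
It fails at once if the offcut was moved by more than 30 mm (distance of offcut from where it was at the start of the episode above 0.03 m).
It also fails if it takes over 106 s, if anything falls off the work surface, if the arm or the gripper's body presses on something with over 40 N, if the wrist force passes 120 N, or if a joint passes its speed limit or range.

## Working session

There is one attempt and no reset: what is moved stays moved. The work goes in short steps, Python scripts to look and compute and a tool call to move; the robot and the scene stay as the last step left them, time stands still between calls to the robot, and variables do not carry over. Pictures are saved under pics/ and viewed, at most 15 in all, crops included, and the job is handed in when it is done.

Besides the shell and the picture viewer there is one more tool, called after "Emit:" in YAML: its name, and indented under it one key for each argument. send_rows: Moves the arm, as the interface text tells. Its arguments: {"type":"object","properties":{"steps":{"type":"array","items":{"type":"array","items":{"type":"number"}}},"squeeze":{"type":"number"}},"required":["steps"]}

```bash
ls; mkdir -p pics; cat > h.py <<'E'
import numpy as np, cv2
from rig import robot
from scipy.spatial.transform import Rotation as Ro
def K(c): return np.array(c["intrinsics"]),c["k1"],np.array(c["R"]),np.array(c["t"])
def proj(c,X):
    k,k1,R,t=K(c);p=np.atleast_2d(X)@R.T+t;s=p[:,:2]/p[:,2:];s=s*(1+k1*(s**2).sum(1,keepdims=True))
    return s@k[:2,:2].T+k[:2,2]
def ray(c,px):
    k,k1,R,t=K(c);d=(np.array(px)-k[:2,2])@np.linalg.inv(k[:2,:2]).T;s=d.copy()
    for _ in range(20): s=d/(1+k1*(s**2).sum())
    return -R.T@t, R.T@np.r_[s,1]
def at(c,px,z):
    o,d=ray(c,px);return o+d*(z-o[2])/d[2]
def tri(c1,p1,c2,p2):
    A=[];b=[]
    for c,p in((c1,p1),(c2,p2)):
        o,d=ray(c,p);d/=np.linalg.norm(d);P=np.eye(3)-np.outer(d,d);A.append(P);b.append(P@o)
    return np.linalg.solve(sum(A),sum(b))
E
python3 - <<'E'
from h import *
np.set_printoptions(precision=4,suppress=True)
s=robot.sense()
for k,v in s.items(): print(k,np.round(v,3))
print(robot.tip_reach)
for n in("scene","top"):
    c=robot.capture(n);cv2.imwrite(f"pics/{n}0.png",c["frame"][...,::-1]);print(n,K(c), -K(c)[2].T@K(c)[3])
    for th in "base_board notched_block v_block chair_leg drill_bridge wax_tin tape_measure offcut".split():
        for r in robot.pinpoint(n,th)[:2]:
            print(th,r["p"],np.round(r["location"],1),at(c,r["location"],0))
E
```

```text
pics
time 0.0
q [ 1.206  0.629  0.038  1.518 -0.027  0.996 -0.02 ]
joint_vel [ 0.001  0.002  0.001  0.001 -0.    -0.    -0.001]
joint_torque [ -0.001 -54.974   1.143 -18.664  -0.052   0.023   0.   ]
tcp_pos [ 0.191 -0.621  0.194]
eef_rot [-3.105 -0.467  0.   ]
ft_force [ 0.796  1.001 -0.743]
wrist_torque [-0.029 -0.013 -0.008]
grasp_force 0.0
grip_width 0.094
0.019
scene (array([[519.3055,   0.    , 321.0643],
       [  0.    , 519.3055, 199.6376],
       [  0.    ,   0.    ,   1.    ]]), 0.04166483420391907, array([[-0.833 , -0.5531,  0.0117],
       [-0.4263,  0.6283, -0.6508],
       [ 0.3526, -0.5471, -0.7592]]), array([0.441 , 0.2499, 1.1037])) [0.0847 0.6907 0.9954]
base_board 0.85 [281.8 203.1] [0.6222 0.0382 0.    ]
notched_block 0.92 [347.9 214.8] [ 0.465  -0.0228  0.    ]
v_block 0.58 [323.1 253.2] [0.4526 0.107  0.    ]
chair_leg 0.77 [260.2 275.1] [0.5367 0.2353 0.    ]
drill_bridge 0.81 [377.4 183. ] [ 0.4573 -0.1563  0.    ]
wax_tin 0.62 [367.6 155.2] [ 0.5303 -0.2308  0.    ]
wax_tin 0.34 [350.3 280.6] [0.3618 0.1346 0.    ]
tape_measure 0.75 [377.5 186. ] [ 0.4519 -0.
[... 208 characters left out ...]
19],
       [  0.    , 382.8476, 199.1652],
       [  0.    ,   0.    ,   1.    ]]), -0.006112457661617783, array([[-0.1242, -0.9923,  0.0008],
       [-0.9709,  0.1214, -0.2063],
       [ 0.2046, -0.0264, -0.9785]]), array([0.0646, 0.5132, 0.7892])) [0.3449 0.0227 0.878 ]
base_board 0.9 [308.  159.4] [0.6307 0.0324 0.    ]
base_board 0.5 [220.9 210.1] [0.5333 0.2478 0.    ]
notched_block 0.86 [343.3 226.1] [ 0.4607 -0.0302  0.    ]
v_block 0.78 [284.7 239.4] [0.4469 0.1072 0.    ]
chair_leg 0.78 [219.4 212. ] [0.5292 0.2516 0.    ]
drill_bridge 0.67 [402.7 220.6] [ 0.4563 -0.1685  0.    ]
tape_measure 0.82 [274.4 279.2] [0.3609 0.1393 0.    ]
offcut 0.85 [260.7 206.8] [0.5296 0.1551 0.    ]
```

View pics/scene0.png

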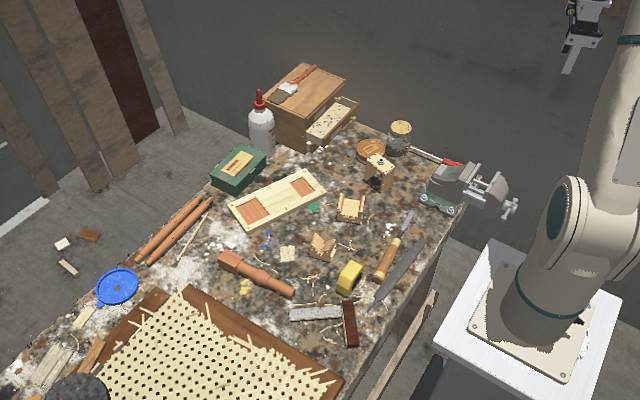

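View pics/top0.png

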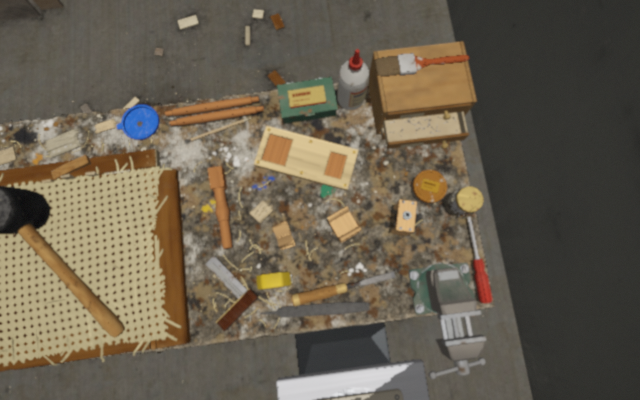

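Both views show the board (top ~308,158; large housing on the left), notched block (343,224), V-block (284,236), leg (221,207; head up), bridge (405,217), tin (430,186), tape (273,281) and offcut (261,211). I'll fit silhouettes to the masks in both views.

```bash
cat > fit.py <<'E'
from h import *
from scipy.optimize import minimize
def box(x0,x1,y0,y1,z0,z1): return np.array([[x,y,z] for x in(x0,x1) for y in(y0,y1) for z in(z0,z1)])
def cyl(r,y0,y1):
    a=np.arange(0,2*np.pi,.3);return np.array([[r*np.cos(t),y,r*np.sin(t)] for t in a for y in(y0,y1)])
def zcyl(r,z0,z1):
    a=np.arange(0,2*np.pi,.3);return np.array([[r*np.cos(t),r*np.sin(t),z] for t in a for z in(z0,z1)])
def pr(poly,y): return np.array([[x,s*y,z] for x,z in poly for s in(-1,1)])/1000
M={}
M["base_board"]=[box(-.05,.05,-.114,.114,0,.015)]
n=[(-30,0),(-30,50),(-25,50),(-20,45),(-20,0)]
M["notched_block"]=[box(-.03,.03,-.025,.025,0,.03),pr(n,25),pr([(-x,z) for x,z in n],25)]
v=[(-26,0),(-26,50),(-19.5,50),(0,30),(0,0)]
M["v_block"]=[pr(v,16),pr([(-x,z) for x,z in v],16)]
M["chair_leg"]=[box(-.016,.016,.055,.105,-.016,.016),cyl(.012,.02,.056),np.vstack([cyl(.012,-.02,.02),cyl(.016,-.003,.003)]),cyl(.011,-.084,-.015)]
M["drill_bridge"]=[box(-.033,-.024,-.018,.018,0,.075),box(.024,.033,-.018,.018,0,.075),box(-.033,.033,-.018,.018,.063,.075),zcyl(.006,.075,.084)]
M["offcut"]=[box(-.018,.018,-.025,.025,0,.009)]
M["tape_measure"]=[box(-.016,.016,-.037,.037,0,.058)]
M["wax_tin"]=[zcyl(.039,0,.027)]
S=4
def pose(p,P): return P@Ro.from_euler("z",p[3]).as_matrix().T+p[:3]
def render(c,th,p):
    im=np.zeros((400*S,640*S),np.uint8)
    for P in M[th]:
        u=(proj(c,pose(p,P))+.5)*S-.5
        cv2.fillConvexPoly(im,cv2.convexHull(np.round(u*16).astype(np.int32)),255,shift=4)
    return cv2.resize(im,(640,400),interpolation=cv2.INTER_AREA)/255.
def fit(cs,ms,th,p0,z=True):
    free=[0,1,3]+([2] if z else [])
    def f(v):
        p=np.array(p0,float);p[free]=v;l=0
        for c,m in zip(cs,ms):
            r=render(c,th,p);l+=1-np.minimum(r,m).sum()/np.maximum(r,m).sum()
        return l
    v0=np.array(p0,float)[free];sc=np.array([.01,.01,.15]+([.008] if z else []))
    best=None
    for k in range(2):
        r=minimize(f,v0,method="Nelder-Mead",options=dict(initial_simplex=np.vstack([v0]+[v0+sc*e for e in np.eye(len(v0))]),xatol=1e-4,fatol=1e-4,maxiter=150))
        v0=r.x;sc=-sc/2
    p=np.array(p0,float);p[free]=r.x;return p,r.fun/len(cs)
E
cat > meas.py <<'E'
from fit import *
import sys,pickle
np.set_printoptions(precision=4,suppress=True)
cs={n:robot.capture(n) for n in("top","scene")}
init=dict(base_board=(.62,.035,0,-.3),notched_block=(.45,-.025,0,.5),v_block=(.445,.107,0,.4),chair_leg=(.53,.24,.016,0),drill_bridge=(.44,-.16,0,-1.5),offcut=(.53,.155,0,.7),tape_measure=(.35,.13,0,1.6),wax_tin=(.53,-.23,0,0))
ms={}
for th in init:
    for n in cs:
        r=robot.cut_out(n,th)
        ms[th,n]=[(x["p"],x["mask"],np.array(x["extent"])) for x in r]
        print(th,n,[(round(a,2),np.round(e)) for a,_,e in ms[th,n]])
pickle.dump((cs,ms,init),open("m0.pkl","wb"))
E
python3 meas.py
```

```text
base_board top [(0.79, array([305., 159., 103.,  58.])), (0.55, array([283., 235.,  21.,  24.]))]
base_board scene [(0.71, array([276., 202.,  97.,  64.])), (0.27, array([324., 247.,  25.,  26.]))]
notched_block top [(0.97, array([345., 224.,  35.,  39.]))]
notched_block scene [(0.57, array([352., 207.,  33.,  26.]))]
v_block top [(0.57, array([281., 236.,  20.,  27.]))]
v_block scene [(0.66, array([324., 247.,  23.,  27.]))]
chair_leg top [(0.61, array([220., 209.,  22.,  83.])), (0.32, array([306., 158., 102.,  61.]))]
chair_leg scene [(0.69, array([258., 273.,  76.,  48.])), (0.16, array([352., 209.,  29.,  28.]))]
drill_bridge top [(0.7, array([405., 220.,  26.,  39.]))]
drill_bridge scene [(0.8, array([381., 175.,  33.,  38.]))]
offcut top [(0.67, array([262., 213.,  24.,  20.])), (0.56, array([219., 207.,  21.,  84.]))]
offcut scene [(0.54, array([289., 256.,  20.,  22.]))]
tape_measure top [(0.82, array([278., 280.,  42.,  21.]))]
tape_measure scene [(0.9, array([352., 276.,  27.,  38.]))]
wax_tin top [(0.91, array([429., 186.,  39.,  32.])), (0.54, array([219., 207.,  24.,  83.]))]
wax_tin scene [(0.93, array([371., 151.,  30.,  24.]))]
```

```bash
cat > dofit.py <<'E'
from fit import *
import pickle
np.set_printoptions(precision=4,suppress=True)
cs,ms,init=pickle.load(open("m0.pkl","rb"))
res={}
for th in init:
    C=[cs["top"],cs["scene"]];Q=[ms[th,n][0][1].astype(float) for n in("top","scene")]
    best=min((fit(C,Q,th,np.array(init[th])+[0,0,0,d]) for d in(-.35,0,.35)),key=lambda r:r[1])
    res[th]=best[0];print(th,best[0],round(best[1],3),"z fixed",fit(C,Q,th,np.r_[best[0][:2],init[th][2],best[0][3]],False))
pickle.dump(res,open("res.pkl","wb"))
for n,(x0,y0,w,h) in dict(top=(200,120,250,180),scene=(200,120,250,180)).items():
    k=3;im=cv2.resize(cs[n]["frame"][y0:y0+h,x0:x0+w,::-1],None,fx=k,fy=k,interpolation=cv2.INTER_CUBIC)
    for th in res:
        for P in M[th]:
            u=cv2.convexHull(((proj(cs[n],pose(res[th],P))+.5-[x0,y0])*k-.5).astype(np.float32))
            cv2.polylines(im,[np.round(u*8).astype(np.int32)],True,(0,255,0),1,cv2.LINE_AA,3)
    cv2.imwrite(f"pics/{n}1.png",im)
E
python3 dofit.py
```

```text
base_board [ 0.6343  0.0369 -0.0025 -0.399 ] 0.026 z fixed (array([ 0.6331,  0.0374,  0.    , -0.3975]), np.float64(0.029019413362766477))
notched_block [ 0.4621 -0.03   -0.0044  0.4019] 0.081 z fixed (array([ 0.4616, -0.029 ,  0.    ,  0.4162]), np.float64(0.0924680704639202))
v_block [ 0.4539  0.1071 -0.0017  0.2205] 0.08 z fixed (array([0.4535, 0.1077, 0.    , 0.2097]), np.float64(0.08485199559469486))
chair_leg [ 0.5288  0.2423  0.0104 -1.5005] 0.1 z fixed (array([ 0.5273,  0.2427,  0.016 , -1.4976]), np.float64(0.14654711567137746))
drill_bridge [ 0.4586 -0.1631 -0.0047 -0.2615] 0.069 z fixed (array([ 0.4576, -0.1617,  0.    , -0.2666]), np.float64(0.08010785807666182))
offcut [ 0.5214  0.1533 -0.0105  0.6616] 0.198 z fixed (array([0.5193, 0.1547, 0.    , 0.6571]), np.float64(0.22611255650166295))
tape_measure [ 0.3586  0.1346 -0.008   0.0336] 0.219 z fixed (array([0.3583, 0.1346, 0.    , 0.0483]), np.float64(0.22687616825954277))
wax_tin [ 0.5266 -0.2411 -0.0049  0.1768] 0.15 z fixed (array([ 0.526 , -0.239 ,  0.    ,  0.2326]), np.float64(0.15734642249174902))
```

View pics/top1.png

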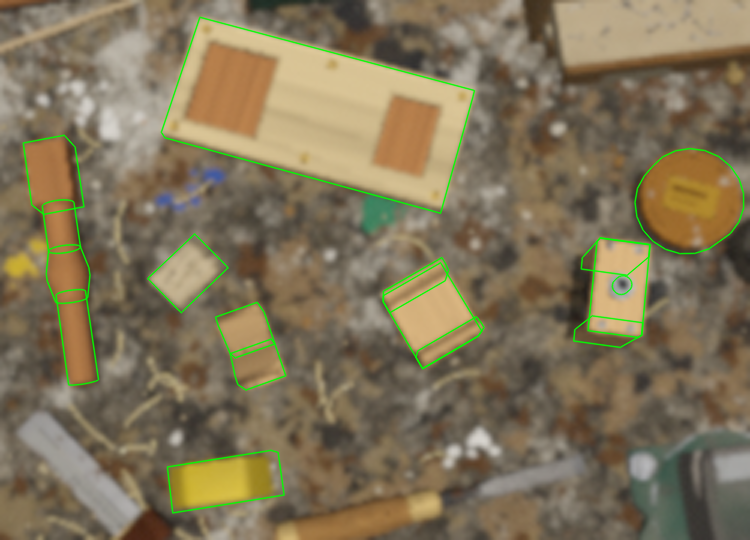

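View pics/scene1.png

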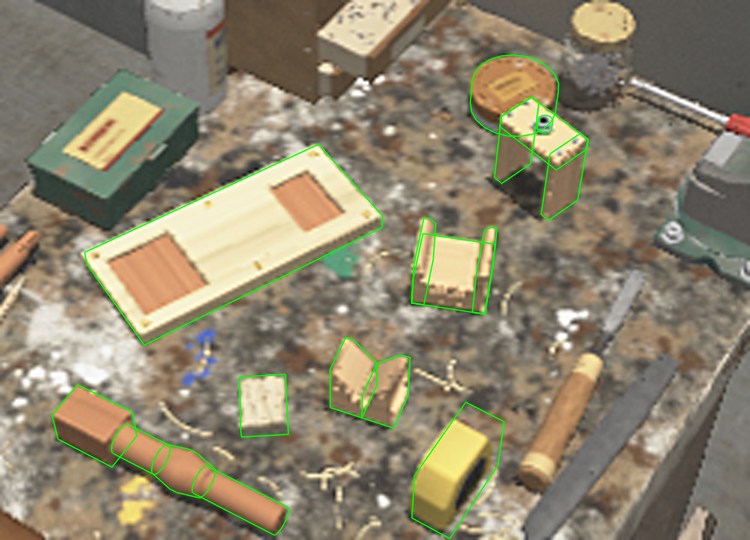

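Overlays match well in both views (board, blocks, leg with head at top 48,175, bridge). Fitted heights are 2–5 mm low throughout, which fits the calibration error. Next is a helper that gives the tool-frame shift to a target.

```bash
cat > d.py <<'E'
# usage: d.py x y z a  -> shift in present tool axes, and turn, to tool-down pose with heading a
from h import *
import sys
np.set_printoptions(precision=4,suppress=True)
s=robot.sense();R=Ro.from_rotvec(s["eef_rot"])
x=list(map(float,sys.argv[1:]))
G=Ro.from_euler("z",x[3])*Ro.from_euler("x",np.pi)
print("t",round(s["time"],2),"pos",s["tcp_pos"],"q",s["q"],"F",s["ft_force"],"w",round(s["grip_width"],4),s["grasp_force"])
print("shift now",R.inv().apply(np.array(x[:3])-s["tcp_pos"]),"| shift after turn",G.inv().apply(np.array(x[:3])-s["tcp_pos"]),"turn",(R.inv()*G).as_rotvec())
E
python3 - <<'E'
from h import *
import pickle
r=pickle.load(open("res.pkl","rb"));cs=pickle.load(open("m0.pkl","rb"))[0]
def loc(th,x,y): p=r[th];return np.round(p[:2]+Ro.from_euler("z",p[3]).as_matrix()[:2,:2]@[x,y],4)
for n,y in dict(big=.072,small=-.072,neck=.024,bush=-.008).items(): print(n,loc("base_board",0,y))
print("leg grip",loc("chair_leg",0,.032))
for n,p in dict(bottle=(262,152),greenfront=(237,193),drawerfront=(307,158)).items(): print(n,at(cs["scene"],p,0))
E
python3 d.py .462 -.030 .25 .4
```

```text
big [0.6622 0.1032]
small [ 0.6063 -0.0294]
neck [0.6436 0.059 ]
bush [0.6312 0.0295]
leg grip [0.5608 0.2446]
bottle [ 7.75416194e-01 -7.88351358e-02 -1.11022302e-16]
greenfront [0.73627181 0.07491463 0.        ]
drawerfront [ 6.60728034e-01 -1.29006552e-01 -1.11022302e-16]
t 1.8 pos [ 0.1914 -0.6212  0.1949] q [ 1.2062  0.6284  0.0384  1.5174 -0.027   0.9963 -0.02  ] F [ 0.2378 -0.2923 -0.0862] w 0.0941 0.0
shift now [ 0.4326 -0.4853 -0.0551] | shift after turn [ 0.4795 -0.4391 -0.0551] turn [-0.     -0.0001 -0.1012]
```

Emit:
send_rows:
  steps:
    - [0,0,-0.03,0,0,0,1]
    - [0.02,-0.02,-0.025,0,0,-0.1,1]
    - [0.025,-0.023,0,0,0,0,1]
    - [0.025,-0.023,0,0,0,0,1]
    - [0.025,-0.023,0,0,0,0,1]

```text
time: 2.22
tcp_pos: [0.2474, -0.5024, 0.2504]
eef_rot: [3.079, 0.621, 0.001]
ft_force: [0.4, 0.8, 1.0]
grip_width: 0.0937
grasp_force: 0.0
```

Emit:
send_rows:
  steps:
    - [0.025,-0.023,0,0,0,0,1]
    - [0.025,-0.023,0,0,0,0,1]
    - [0.025,-0.023,0,0,0,0,1]
    - [0.025,-0.023,0,0,0,0,1]
    - [0.025,-0.023,0,0,0,0,1]

```text
time: 2.63
tcp_pos: [0.3179, -0.3475, 0.2501]
eef_rot: [3.079, 0.622, 0.001]
ft_force: [0.3, 0.4, 0.0]
grip_width: 0.0943
grasp_force: 0.0
```

Emit:
send_rows:
  steps:
    - [0.025,-0.023,0,0,0,0,1]
    - [0.025,-0.023,0,0,0,0,1]
    - [0.025,-0.023,0,0,0,0,1]
    - [0.025,-0.023,0,0,0,0,1]
    - [0,0,0,0,0,0,1]

```text
time: 3.05
tcp_pos: [0.3769, -0.219, 0.2503]
eef_rot: [-3.074, -0.637, -0.004]
ft_force: [0.2, 0.1, 0.3]
grip_width: 0.0943
grasp_force: 0.0
```

```bash
python3 d.py .462 -.030 .25 .4
```

```text
t 3.05 pos [ 0.3769 -0.219   0.2503] q [ 0.5491  0.2519 -0.1054  2.0017  0.0294  0.8888 -0.7337] F [0.2284 0.0792 0.2923] w 0.0943 0.0
shift now [ 0.1532 -0.1396  0.001 ] | shift after turn [ 0.152  -0.141   0.0003] turn [-0.0016 -0.003   0.0086]
```

Emit:
send_rows:
  steps:
    - [0.03,-0.028,0,0,0,0.009,1]
    - [0.031,-0.028,0,0,0,0,1]
    - [0.031,-0.028,0,0,0,0,1]
    - [0.031,-0.028,0.03,0,0,0,1]
    - [0.029,-0.028,0.03,0,0,0,1]

```text
time: 3.47
tcp_pos: [0.4571, -0.0502, 0.2015]
eef_rot: [3.081, 0.608, 0.008]
ft_force: [-0.2, -0.9, -0.2]
grip_width: 0.0939
grasp_force: 0.0
```

Emit:
send_rows:
  steps:
    - [0,0,0.04,0,0,0,1]
    - [0,0,0.03,0,0,0,1]
    - [0,0,0,0,0,0,1]

```text
time: 3.72
tcp_pos: [0.4508, -0.0511, 0.1264]
eef_rot: [-3.079, -0.61, 0.015]
ft_force: [-0.2, -0.7, 0.4]
grip_width: 0.0942
grasp_force: 0.0
```

```bash
python3 d.py .462 -.030 .029 .402
```

```text
t 3.72 pos [ 0.4508 -0.0511  0.1264] q [ 0.1635  0.4701 -0.1563  2.1057  0.1274  0.5844 -1.2625] F [-0.1962 -0.7391  0.3997] w 0.0942 0.0
shift now [ 0.0193 -0.0148  0.0973] | shift after turn [ 0.0186 -0.015   0.0974] turn [-0.0044  0.0088 -0.0106]
```

Emit:
send_rows:
  steps:
    - [0.009,-0.008,0.01,-0.004,0.009,-0.011,1]
    - [0.01,-0.007,0.015,0,0,0,1]
    - [0,0,0.02,0,0,0,1]
    - [0,0,0,0,0,0,1]

```text
time: 4.05
tcp_pos: [0.4662, -0.0307, 0.085]
eef_rot: [3.077, 0.625, 0.011]
ft_force: [-0.9, 0.7, -1.1]
grip_width: 0.094
grasp_force: 0.0
```

```bash
python3 d.py .462 -.030 .029 .402; python3 - <<'E'
from h import *
for n,(x0,y0) in dict(top=(290,160),scene=(300,120)).items():
    c=robot.capture(n);cv2.imwrite(f"pics/{n}2.png",cv2.resize(c["frame"][y0:y0+110,x0:x0+110,::-1],None,fx=4,fy=4,interpolation=cv2.INTER_CUBIC))
a,b=[cv2.imread(f"pics/{n}2.png") for n in("top","scene")];cv2.imwrite("pics/g2.png",cv2.resize(np.hstack([a,b]),None,fx=.9,fy=.9))
E
```

```text
t 4.05 pos [ 0.4662 -0.0307  0.085 ] q [ 0.098   0.5517 -0.1322  2.1242  0.1552  0.467  -1.323 ] F [-0.9071  0.6657 -1.1063] w 0.094 0.0
shift now [-0.004  -0.0025  0.0559] | shift after turn [-0.0036 -0.0023  0.056 ] turn [ 0.0033 -0.0066 -0.0011]
```

View pics/g2.png

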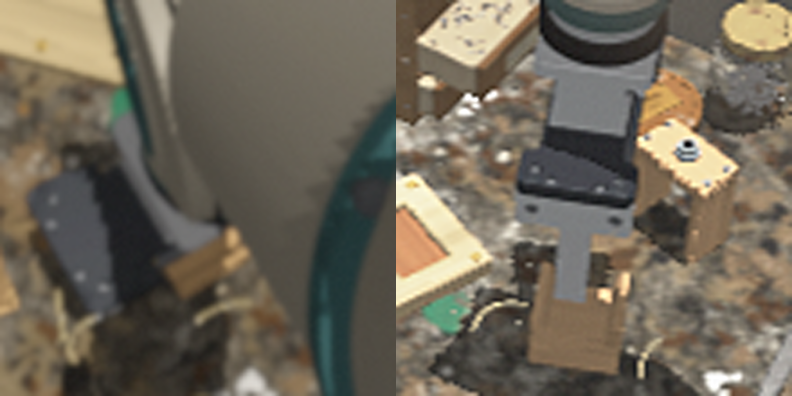

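The gripper straddles the notched block (scene crop 580,320), aligned with it. Descending with the small correction.

Emit:
send_rows:
  steps:
    - [-0.004,-0.002,0.015,0.003,-0.006,0,1]
    - [0,0,0.02,0,0,0,1]
    - [0,0,0.015,0,0,0,1]
    - [0,0,0.006,0,0,0,1]
    - [0,0,0,0,0,0,1]

```text
time: 4.57
tcp_pos: [0.4627, -0.0308, 0.03]
eef_rot: [3.078, 0.624, 0.004]
ft_force: [-0.6, -0.0, 1.1]
grip_width: 0.0942
grasp_force: 0.0
```

Emit:
send_rows:
  steps:
    - [0,0,0,0,0,0,1]
    - [0,0,0,0,0,0,1]

```text
time: 4.73
tcp_pos: [0.4636, -0.0304, 0.0309]
eef_rot: [3.078, 0.624, 0.008]
ft_force: [0.0, 0.1, -0.3]
grip_width: 0.0941
grasp_force: 0.0
```

```bash
python3 d.py .462 -.030 .029 .402
```

```text
t 4.73 pos [ 0.4636 -0.0304  0.0309] q [ 0.0712  0.6551 -0.096   2.1623  0.183   0.3263 -1.3488] F [ 0.0175  0.0955 -0.334 ] w 0.0941 0.0
shift now [-0.0013 -0.001   0.0019] | shift after turn [-0.0013 -0.001   0.0019] turn [ 0.002  -0.0049 -0.0018]
```

Emit:
send_rows:
  steps:
    - [-0.001,-0.001,0.002,0.002,-0.005,0,0.8]
    - [0,0,0,0,0,0,0.4]
    - [0,0,0,0,0,0,0.3]
    - [0,0,0,0,0,0,0.3]
    - [0,0,0,0,0,0,0.3]
  squeeze: 20

```text
time: 5.15
tcp_pos: [0.4614, -0.0296, 0.0278]
eef_rot: [-3.078, -0.625, 0.003]
ft_force: [-0.2, 0.6, 0.7]
grip_width: 0.0641
grasp_force: 0.0
```

Emit:
send_rows:
  steps:
    - [0,0,0,0,0,0,0.3]
    - [0,0,0,0,0,0,0.3]
    - [0,0,0,0,0,0,0.3]

```text
time: 5.4
tcp_pos: [0.4613, -0.0296, 0.0277]
eef_rot: [-3.078, -0.625, 0.003]
ft_force: [-0.1, -0.0, 0.0]
grip_width: 0.0442
grasp_force: 0.0
```

```bash
python3 d.py .6622 .1032 .15 -.399
```

```text
t 5.4 pos [ 0.4613 -0.0296  0.0277] q [ 0.0689  0.6621 -0.0953  2.1622  0.183   0.3268 -1.35  ] F [-0.0664 -0.0413  0.0383] w 0.0442 0.0
shift now [ 0.2366 -0.044  -0.1227] | shift after turn [ 0.1335 -0.2005 -0.1223] turn [-0.0001  0.0023  0.7998]
```

```bash
python3 - <<'E'
from h import *
c=robot.capture("scene");x0,y0=300,140;cv2.imwrite("pics/s3.png",cv2.resize(c["frame"][y0:y0+110,x0:x0+130,::-1],None,fx=5,fy=5,interpolation=cv2.INTER_CUBIC))
print(robot.sense()["grip_width"],robot.sense()["grasp_force"])
E
```

```text
0.039985779748553094 0.0
```

View pics/s3.png

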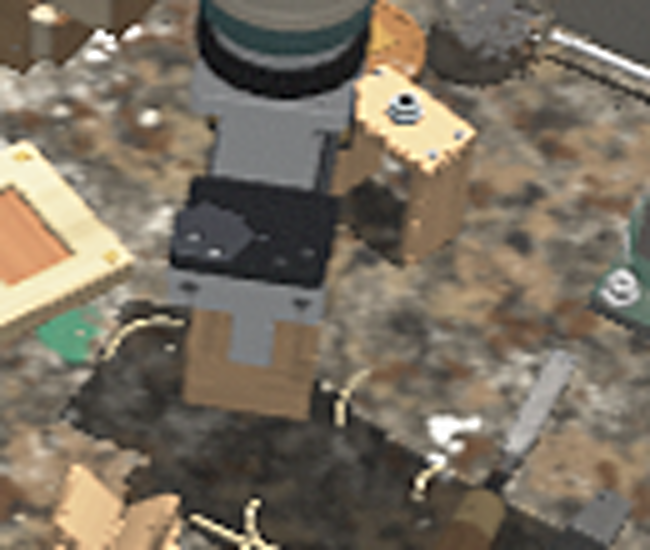

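The finger seems to end halfway up the block's face (crop 250,365) and the width has passed 50 mm without force. I'll overlay the fitted block and the computed tip positions.

```bash
python3 - <<'E'
from fit import *
import pickle
r=pickle.load(open("res.pkl","rb"))
s=robot.sense();R=Ro.from_rotvec(s["eef_rot"])
print(s["grip_width"],s["grasp_force"],s["tcp_pos"])
ims=[]
for n,(x0,y0) in dict(scene=(310,140),top=(290,170)).items():
    c=robot.capture(n);k=5
    im=cv2.resize(c["frame"][y0:y0+100,x0:x0+80,::-1],None,fx=k,fy=k,interpolation=cv2.INTER_CUBIC)
    f=lambda X:np.round(((proj(c,X)+.5-[x0,y0])*k-.5)).astype(int)
    for P in M["notched_block"]: cv2.polylines(im,[cv2.convexHull(f(pose(r["notched_block"],P)).astype(np.int32))],True,(0,255,0),1)
    for sg in(-1,1):
        w=s["grip_width"]/2
        for X,col in(([0,sg*w,0],(255,0,0)),([0,sg*w,robot.tip_reach],(0,0,255))):
            cv2.circle(im,tuple(map(int,f(s["tcp_pos"]+R.apply(X))[0])),5,col,2)
    ims.append(im)
cv2.imwrite("pics/g4.png",np.hstack(ims))
E
```

```text
0.039985779748553094 0.0 [ 0.46126054 -0.0296503   0.02770973]
```

View pics/g4.png

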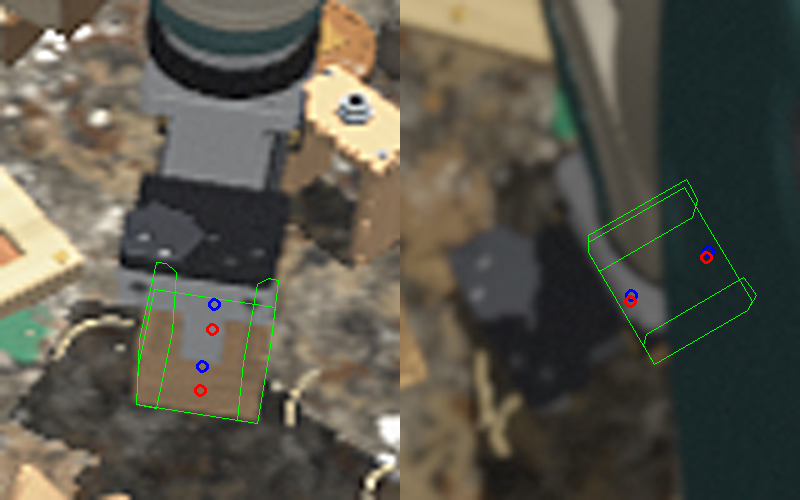

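```bash
python3 - <<'E'
from h import *
np.set_printoptions(precision=4,suppress=True)
c=robot.capture("scene")
R0=Ro.from_rotvec([3.077,.625,.011]);s=robot.sense();R1=Ro.from_rotvec(s["eef_rot"])
print(s["grip_width"])
for nm,p,R,w,px in(("hover",[.4662,-.0307,.085],R0,.094,(348.3,203.3)),("now",s["tcp_pos"],R1,s["grip_width"],(310+200/5,140+358/5))):
    for th in(0,.006,.0125):
        best=min((np.linalg.norm(proj(c,p+R.apply([x,-w/2-th,d]))[0]-px),d,x) for d in np.arange(-.04,.03,.001) for x in(0,))
        print(nm,th,best)
E
```

```text
0.029446711854584952
hover 0 (np.float64(0.10235428487626888), np.float64(-0.00499999999999997), 0)
hover 0.006 (np.float64(0.322309462457307), np.float64(-0.011999999999999976), 0)
hover 0.0125 (np.float64(0.5599925498461302), np.float64(-0.019999999999999983), 0)
now 0 (np.float64(0.34378939271250825), np.float64(0.0020000000000000365), 0)
now 0.006 (np.float64(0.13714115190219706), np.float64(-0.00499999999999997), 0)
now 0.0125 (np.float64(0.10332921768815559), np.float64(-0.012999999999999977), 0)
```

The camera puts the tips about 24 mm higher than the reported TCP and tip_reach imply: the fingers are closing inside the notch. I'll open and descend gently, feeling for the bench.

Emit:
send_rows:
  steps:
    - [0,0,0,0,0,0,1]
    - [0,0,0,0,0,0,1]
    - [0,0,0,0,0,0,1]
    - [0,0,0,0,0,0,1]
    - [0,0,0,0,0,0,1]

```text
time: 6.02
tcp_pos: [0.4613, -0.0296, 0.0277]
eef_rot: [-3.078, -0.625, 0.003]
ft_force: [-0.5, 0.3, 0.6]
grip_width: 0.0593
grasp_force: 0.0
```

Emit:
send_rows:
  steps:
    - [0,0,0,0,0,0,1]
    - [0,0,0,0,0,0,1]
    - [0,0,0,0,0,0,1]
    - [0,0,0,0,0,0,1]
    - [0,0,0,0,0,0,1]

```text
time: 6.43
tcp_pos: [0.4613, -0.0297, 0.0277]
eef_rot: [-3.078, -0.625, 0.003]
ft_force: [-0.0, 0.3, -0.4]
grip_width: 0.0922
grasp_force: 0.0
```

Emit:
send_rows:
  steps:
    - [0,0,0.004,0,0,0,1]
    - [0,0,0.004,0,0,0,1]
    - [0,0,0.002,0,0,0,1]
    - [0,0,0,0,0,0,1]

```text
time: 6.77
tcp_pos: [0.4608, -0.0296, 0.0171]
eef_rot: [-3.078, -0.625, 0.005]
ft_force: [-0.3, -0.4, -0.0]
grip_width: 0.0941
grasp_force: 0.0
```

```bash
python3 d.py .462 -.030 .005 .402
```

```text
t 6.77 pos [ 0.4608 -0.0296  0.0171] q [ 0.064   0.6838 -0.0884  2.1669  0.1888  0.3013 -1.3553] F [-0.3225 -0.4264 -0.0276] w 0.0941 0.0
shift now [0.001  0.0008 0.0121] | shift after turn [0.001  0.0008 0.0121] turn [-0.0014  0.0031 -0.0012]
```

Emit:
send_rows:
  steps:
    - [0,0,0.004,0,0,0,1]
    - [0,0,0.004,0,0,0,1]
    - [0,0,0.003,0,0,0,1]
    - [0,0,0,0,0,0,1]
    - [0,0,0,0,0,0,1]

```text
time: 7.18
tcp_pos: [0.461, -0.0296, 0.0065]
eef_rot: [-3.078, -0.625, 0.004]
ft_force: [0.6, 0.2, -0.7]
grip_width: 0.0942
grasp_force: 0.0
```

```bash
python3 d.py .462 -.030 .005 .402;  python3 - <<'E'
from fit import *
s=robot.sense();R=Ro.from_rotvec(s["eef_rot"])
c=robot.capture("scene");k=6;x0,y0=310,150
im=cv2.resize(c["frame"][y0:y0+90,x0:x0+100,::-1],None,fx=k,fy=k,interpolation=cv2.INTER_CUBIC)
for d in(-.01,-.005,0,.005):
    u=(proj(c,s["tcp_pos"]+R.apply([0,-.047-.0125,d]))[0]+.5-[x0,y0])*k-.5
    cv2.circle(im,tuple(map(int,np.round(u))),2,(0,0,255),-1)
cv2.imwrite("pics/s5.png",im)
E
```

```text
t 7.18 pos [ 0.461  -0.0296  0.0065] q [ 0.0596  0.7057 -0.0823  2.1707  0.1975  0.2747 -1.3635] F [ 0.6302  0.155  -0.652 ] w 0.0942 0.0
shift now [0.0007 0.0007 0.0015] | shift after turn [0.0007 0.0007 0.0015] turn [-0.0012  0.0025 -0.0012]
```

View pics/s5.png

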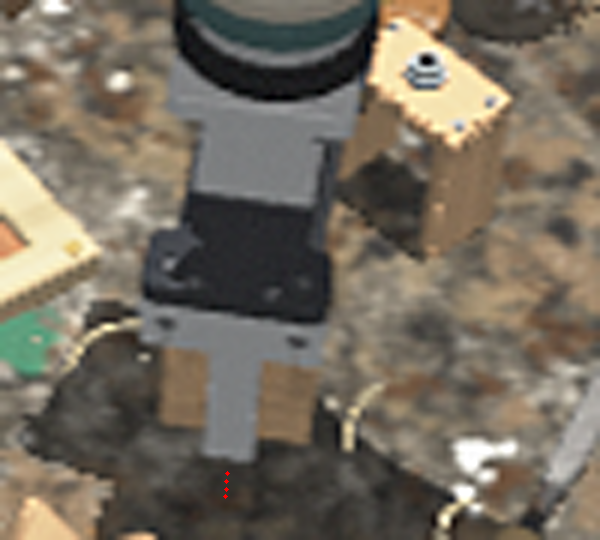

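Emit:
send_rows:
  steps:
    - [0,0,0.002,0,0,0,0.8]
    - [0,0,0.002,0,0,0,0.6]
    - [0,0,0,0,0,0,0.4]
    - [0,0,0,0,0,0,0.4]
    - [0,0,0,0,0,0,0.4]
  squeeze: 25

```text
time: 7.65
tcp_pos: [0.4613, -0.0297, 0.0027]
eef_rot: [-3.078, -0.625, 0.003]
ft_force: [1.6, -0.0, 0.5]
grip_width: 0.0641
grasp_force: 0.0
```

Emit:
send_rows:
  steps:
    - [0,0,0,0,0,0,0.4]
    - [0,0,0,0,0,0,0.4]
    - [0,0,0,0,0,0,0.4]
    - [0,0,0,0,0,0,0.4]

```text
time: 7.98
tcp_pos: [0.4612, -0.0294, 0.0028]
eef_rot: [-3.078, -0.626, 0.003]
ft_force: [-0.4, 1.0, 0.6]
grip_width: 0.05
grasp_force: 25.0
```

```bash
python3 d.py .6622 .1032 .12 -.399
```

```text
t 7.98 pos [ 0.4612 -0.0294  0.0028] q [ 0.0585  0.7134 -0.0812  2.172   0.2027  0.2652 -1.3686] F [-0.3948  0.9629  0.6402] w 0.05 24.99883085489273
shift now [ 0.2366 -0.0437 -0.1176] | shift after turn [ 0.1337 -0.2002 -0.1172] turn [-0.0003  0.0023  0.8   ]
```

Gripped: 50.0 mm at 25 N. Lift, shift and turn.

Emit:
send_rows:
  steps:
    - [0,0,-0.015,0,0,0,0.4]
    - [0,0,-0.03,0,0,0,0.4]
    - [0,0,-0.035,0,0,0,0.4]
    - [0.02,-0.004,-0.025,0,0,0,0.4]
    - [0.024,-0.004,-0.013,0,0,0,0.4]

```text
time: 8.4
tcp_pos: [0.4989, -0.0063, 0.1236]
eef_rot: [3.079, 0.621, -0.001]
ft_force: [0.9, -1.3, -2.7]
grip_width: 0.0498
grasp_force: 25.0
```

Emit:
send_rows:
  steps:
    - [0.03,-0.005,0,0,0,0,0.4]
    - [0.03,-0.006,0,0,0,0,0.4]
    - [0.03,-0.006,0,0,0,0,0.4]
    - [0.03,-0.006,0,0,0,0,0.4]
    - [0.03,-0.006,0,0,0,0,0.4]

```text
time: 8.82
tcp_pos: [0.6262, 0.0806, 0.12]
eef_rot: [-3.079, -0.625, 0.005]
ft_force: [0.2, -0.4, -2.4]
grip_width: 0.0497
grasp_force: 25.0
```

Emit:
send_rows:
  steps:
    - [0.03,-0.006,0,0,0,0,0.4]
    - [0.012,0,0,0,0,0.1,0.4]
    - [0,0,0,0,0,0.1,0.4]
    - [0,0,0,0,0,0.1,0.4]
    - [0,0,0,0,0,0.1,0.4]

```text
time: 9.23
tcp_pos: [0.6614, 0.1018, 0.1192]
eef_rot: [3.141, -0.006, -0.006]
ft_force: [1.4, -0.0, -2.1]
grip_width: 0.0498
grasp_force: 25.0
```

Emit:
send_rows:
  steps:
    - [0,0,0,0,0,0.1,0.4]
    - [0,0,0,0,0,0.1,0.4]
    - [0,0,0,0,0,0.1,0.4]
    - [0,0,0,0,0,0.1,0.4]
    - [0,0,0,0,0,0,0.4]

```text
time: 9.65
tcp_pos: [0.6613, 0.1018, 0.1195]
eef_rot: [3.077, -0.626, -0.005]
ft_force: [0.2, -0.1, -1.6]
grip_width: 0.0498
grasp_force: 25.0
```

```bash
python3 d.py .6622 .1032 .022 -.399
```

```text
t 9.65 pos [0.6613 0.1018 0.1195] q [-0.2379  0.7392  0.0759  1.5278 -0.066   0.8809 -2.112 ] F [ 0.2073 -0.1274 -1.5597] w 0.0498 24.99907672405243
shift now [ 0.0006 -0.0019  0.0975] | shift after turn [ 0.0003 -0.0016  0.0975] turn [ 0.0022  0.0031 -0.0027]
```

Emit:
send_rows:
  steps:
    - [0.001,-0.002,0.02,0.002,0.003,-0.003,0.4]
    - [0,0,0.025,0,0,0,0.4]
    - [0,0,0.025,0,0,0,0.4]
    - [0,0,0.02,0,0,0,0.4]
    - [0,0,0,0,0,0,0.4]

```text
time: 10.07
tcp_pos: [0.6595, 0.1029, 0.0254]
eef_rot: [3.079, -0.614, -0.012]
ft_force: [-0.9, 0.5, -2.5]
grip_width: 0.0498
grasp_force: 25.0
```

Emit:
send_rows:
  steps:
    - [0,0,0,0,0,0,0.4]

```text
time: 10.15
tcp_pos: [0.6625, 0.1032, 0.0291]
eef_rot: [3.081, -0.616, -0.003]
ft_force: [0.2, 0.0, -1.2]
grip_width: 0.0496
grasp_force: 25.0
```

```bash
python3 d.py .6622 .1032 .012 -.399;  python3 - <<'E'
from fit import *
ims=[]
for n,(x0,y0) in dict(scene=(210,150),top=(230,100)).items():
    c=robot.capture(n);k=5
    ims.append(cv2.resize(c["frame"][y0:y0+100,x0:x0+80,::-1],None,fx=k,fy=k,interpolation=cv2.INTER_CUBIC))
cv2.imwrite("pics/g6.png",np.hstack(ims))
E
```

```text
t 10.15 pos [0.6625 0.1032 0.0291] q [-0.231   0.8531  0.0613  1.5782 -0.0715  0.7141 -2.1018] F [ 0.156  0.032 -1.183] w 0.0496 24.997916221618652
shift now [-0.0003  0.0001  0.0171] | shift after turn [-0.0003  0.0002  0.0171] turn [0.0004 0.0017 0.0045]
```

View pics/g6.png

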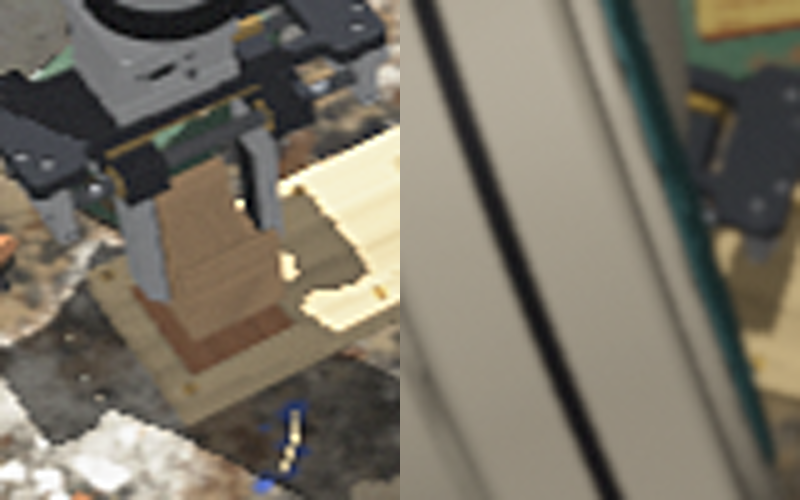

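The notched block hangs just above the large housing (crop 215,320), orientated with it. Lowering slowly.

Emit:
send_rows:
  steps:
    - [0,0,0.005,0,0,0.004,0.4]
    - [0,0,0.005,0,0,0,0.4]
    - [0,0,0.003,0,0,0,0.4]
    - [0,0,0,0,0,0,0.4]

```text
time: 10.58
tcp_pos: [0.6633, 0.1035, 0.0168]
eef_rot: [-3.078, 0.624, -0.0]
ft_force: [-0.4, 1.2, -2.5]
grip_width: 0.0497
grasp_force: 25.0
```

Emit:
send_rows:
  steps:
    - [0,0,0.002,0,0,0,0.4]
    - [0,0,0.002,0,0,0,0.4]
    - [0,0,0,0,0,0,0.4]

```text
time: 10.83
tcp_pos: [0.6636, 0.1035, 0.0129]
eef_rot: [-3.078, 0.624, -0.001]
ft_force: [-0.6, 0.1, -1.5]
grip_width: 0.0497
grasp_force: 25.0
```

Emit:
send_rows:
  steps:
    - [0,0,0.001,0,0,0,0.4]
    - [0,0,0.001,0,0,0,0.4]
    - [0,0,0,0,0,0,0.4]

```text
time: 11.08
tcp_pos: [0.664, 0.1035, 0.0118]
eef_rot: [-3.078, 0.624, -0.002]
ft_force: [-1.4, -0.9, 2.4]
grip_width: 0.0497
grasp_force: 25.0
```

Contact occurs at exactly the predicted floor height (0.0118). Release and lift.

Emit:
send_rows:
  steps:
    - [0,0,0,0,0,0,0.8]
    - [0,0,0,0,0,0,0.8]
    - [0,0,0,0,0,0,0.8]
    - [0,0,-0.005,0,0,0,0.8]
    - [0,0,-0.02,0,0,0,0.8]

```text
time: 11.5
tcp_pos: [0.6611, 0.1032, 0.0338]
eef_rot: [3.078, -0.624, -0.007]
ft_force: [-0.6, -0.9, 0.3]
grip_width: 0.0748
grasp_force: 0.0
```

Emit:
send_rows:
  steps:
    - [0,0,-0.03,0,0,0,0.8]
    - [0,0,-0.03,0,0,0,0.8]
    - [0,0,-0.02,0,0,0,0.8]
    - [0,0,0,0,0,0,0.8]

```text
time: 11.83
tcp_pos: [0.6674, 0.104, 0.1219]
eef_rot: [-3.074, 0.624, -0.016]
ft_force: [0.5, -0.7, 0.8]
grip_width: 0.0751
grasp_force: 0.0
```

```bash
python3 d.py .4539 .1071 .08 .22
```

```text
t 11.83 pos [0.6674 0.104  0.1219] q [-0.2386  0.7374  0.075   1.5238 -0.0664  0.8718 -2.1119] F [ 0.5285 -0.7051  0.7678] w 0.0751 0.0
shift now [-0.1982  0.0806  0.0396] | shift after turn [-0.2077 -0.0497  0.0419] turn [-0.0034 -0.0106 -0.6203]
```

Emit:
send_rows:
  steps:
    - [-0.02,0.008,0,0,-0.01,0,0.8]
    - [-0.03,0.012,0,0,0,0,0.8]
    - [-0.03,0.012,0,0,0,0,0.8]
    - [-0.03,0.012,0,0,0,0,0.8]
    - [-0.03,0.012,0,0,0,0,0.8]

```text
time: 12.25
tcp_pos: [0.5109, 0.1062, 0.1169]
eef_rot: [-3.076, 0.624, 0.015]
ft_force: [0.1, 0.4, 0.3]
grip_width: 0.0753
grasp_force: 0.0
```

Emit:
send_rows:
  steps:
    - [-0.03,0.012,0,0,0,0,0.8]
    - [-0.028,0.012,0,0,0,-0.1,0.8]
    - [0,0,0,0,0,-0.1,0.8]
    - [0,0,0,0,0,-0.1,0.8]
    - [0,0,0.01,0,0,-0.1,0.8]

```text
time: 12.67
tcp_pos: [0.4506, 0.1074, 0.1088]
eef_rot: [-3.136, -0.008, 0.008]
ft_force: [-0.1, -0.8, 0.2]
grip_width: 0.0751
grasp_force: 0.0
```

Emit:
send_rows:
  steps:
    - [0,0,0.015,0,0,-0.1,0.8]
    - [0,0,0.015,0,0,-0.12,0.8]
    - [0,0,0,0,0,0,0.8]
    - [0,0,0,0,0,0,0.8]

```text
time: 13.0
tcp_pos: [0.449, 0.1068, 0.0772]
eef_rot: [-3.118, -0.339, 0.015]
ft_force: [0.0, 0.3, 0.4]
grip_width: 0.0753
grasp_force: 0.0
```

```bash
python3 d.py .4539 .1071 .002 .22
```

```text
t 13.0 pos [0.449  0.1068 0.0772] q [-0.2179  0.5659 -0.101   2.1289  0.1059  0.4597 -1.753 ] F [0.0082 0.2562 0.4139] w 0.0753 0.0
shift now [0.0055 0.0013 0.0752] | shift after turn [0.0048 0.0008 0.0752] turn [-0.0064  0.0089 -0.0035]
```

Emit:
send_rows:
  steps:
    - [0.005,0.001,0.015,-0.006,0.009,-0.003,0.8]
    - [0,0,0.02,0,0,0,0.8]
    - [0,0,0.015,0,0,0,0.8]
    - [0,0,0.01,0,0,0,0.8]
    - [0,0,0,0,0,0,0.8]

```text
time: 13.42
tcp_pos: [0.4542, 0.1071, 0.0168]
eef_rot: [3.122, 0.346, 0.0]
ft_force: [0.3, -0.3, 0.4]
grip_width: 0.0751
grasp_force: 0.0
```

Emit:
send_rows:
  steps:
    - [0,0,0,0,0,0,0.8]

```text
time: 13.5
tcp_pos: [0.455, 0.1073, 0.018]
eef_rot: [-3.122, -0.347, -0.004]
ft_force: [-1.2, 0.4, -0.7]
grip_width: 0.0751
grasp_force: 0.0
```

```bash
python3 d.py .4539 .1071 .002 .22
```

```text
t 13.5 pos [0.455  0.1073 0.018 ] q [-0.2484  0.6837 -0.0635  2.1575  0.136   0.3016 -1.7767] F [-1.1832  0.4191 -0.7325] w 0.0751 0.0
shift now [-0.0012 -0.      0.016 ] | shift after turn [-0.0012 -0.      0.016 ] turn [-0.     -0.0023  0.0016]
```

Emit:
send_rows:
  steps:
    - [-0.001,0,0.006,0,0,0,0.8]
    - [0,0,0.006,0,0,0,0.8]
    - [0,0,0.004,0,0,0,0.6]
    - [0,0,0,0,0,0,0.25]
    - [0,0,0,0,0,0,0.25]

```text
time: 13.92
tcp_pos: [0.4538, 0.1071, 0.0016]
eef_rot: [-3.122, -0.349, -0.003]
ft_force: [0.2, -0.8, 0.5]
grip_width: 0.0586
grasp_force: 0.0
```

Emit:
send_rows:
  steps:
    - [0,0,0,0,0,0,0.25]
    - [0,0,0,0,0,0,0.25]
    - [0,0,0,0,0,0,0.25]
    - [0,0,0,0,0,0,0.25]
    - [0,0,0,0,0,0,0.25]

```text
time: 14.33
tcp_pos: [0.4542, 0.1074, 0.0019]
eef_rot: [-3.121, -0.349, -0.004]
ft_force: [-0.1, 0.0, 1.1]
grip_width: 0.0317
grasp_force: 25.0
```

```bash
python3 d.py .6063 -.0294 .11 -.399
```

```text
t 14.33 pos [0.4542 0.1074 0.0019] q [-0.2523  0.7163 -0.0585  2.166   0.1485  0.2599 -1.7877] F [-0.0767  0.0286  1.0964] w 0.0317 25.000007450580597
shift now [ 0.1184  0.167  -0.1078] | shift after turn [ 0.1934  0.067  -0.1081] turn [-0.0014 -0.0026  0.622 ]
```

Emit:
send_rows:
  steps:
    - [0,0,-0.015,0,0,0,0.25]
    - [0,0,-0.03,0,0,0,0.25]
    - [0,0,-0.035,0,0,0,0.25]
    - [0.012,0.017,-0.028,0,0,0,0.25]
    - [0.018,0.025,0,0,0,0,0.25]

```text
time: 14.75
tcp_pos: [0.4937, 0.0752, 0.1146]
eef_rot: [-3.119, -0.357, -0.014]
ft_force: [0.8, 0.0, -1.7]
grip_width: 0.0316
grasp_force: 25.0
```

Emit:
send_rows:
  steps:
    - [0.018,0.025,0,0,0,0,0.25]
    - [0.018,0.025,0,0,0,0,0.25]
    - [0.018,0.025,0,0,0,0,0.25]
    - [0.018,0.025,0,0,0,0,0.25]
    - [0.016,0.025,0,0,0,0.1,0.25]

```text
time: 15.17
tcp_pos: [0.6064, -0.0312, 0.1097]
eef_rot: [-3.135, -0.191, -0.003]
ft_force: [0.8, -0.4, -1.8]
grip_width: 0.0316
grasp_force: 25.0
```

Emit:
send_rows:
  steps:
    - [0,0,0,0,0,0.1,0.25]
    - [0,0,0,0,0,0.1,0.25]
    - [0,0,0,0,0,0.1,0.25]
    - [0,0,0,0,0,0.1,0.25]
    - [0,0,0,0,0,0.12,0.25]

```text
time: 15.58
tcp_pos: [0.605, -0.0299, 0.1095]
eef_rot: [-3.077, 0.628, -0.001]
ft_force: [0.1, -0.1, -1.2]
grip_width: 0.0318
grasp_force: 25.0
```

Emit:
send_rows:
  steps:
    - [0,0,0,0,0,0,0.25]
    - [0,0,0,0,0,0,0.25]

```text
time: 15.75
tcp_pos: [0.6052, -0.0297, 0.1096]
eef_rot: [-3.08, 0.615, -0.002]
ft_force: [0.1, -1.1, -1.1]
grip_width: 0.0318
grasp_force: 25.0
```

```bash
python3 d.py .6063 -.0294 .024 -.399
```

```text
t 15.75 pos [ 0.6052 -0.0297  0.1096] q [-0.0194  0.6655  0.0359  1.7297 -0.0333  0.7458 -1.9314] F [ 0.1104 -1.0596 -1.1228] w 0.0318 25.000281259417534
shift now [ 0.0009 -0.0006  0.0856] | shift after turn [ 0.0009 -0.0007  0.0856] turn [-0.0008 -0.0009  0.0051]
```

Emit:
send_rows:
  steps:
    - [0.001,-0.001,0.02,0,0,0.005,0.25]
    - [0,0,0.025,0,0,0,0.25]
    - [0,0,0.02,0,0,0,0.25]
    - [0,0,0.01,0,0,0,0.25]
    - [0,0,0,0,0,0,0.25]

```text
time: 16.17
tcp_pos: [0.605, -0.0291, 0.0326]
eef_rot: [-3.078, 0.624, 0.004]
ft_force: [0.1, 0.1, -1.7]
grip_width: 0.0318
grasp_force: 25.0
```

Emit:
send_rows:
  steps:
    - [0,0,0,0,0,0,0.25]
    - [0,0,0,0,0,0,0.25]

```text
time: 16.33
tcp_pos: [0.6082, -0.0293, 0.036]
eef_rot: [-3.077, 0.626, -0.006]
ft_force: [0.3, -0.6, -1.1]
grip_width: 0.0318
grasp_force: 25.0
```

```bash
python3 d.py .6063 -.0294 .011 -.399; python3 - <<'E'
from fit import *
c=robot.capture("scene");k=5;x0,y0=200,140
cv2.imwrite("pics/s7.png",cv2.resize(c["frame"][y0:y0+100,x0:x0+150,::-1],None,fx=k,fy=k,interpolation=cv2.INTER_CUBIC))
E
```

```text
t 16.33 pos [ 0.6082 -0.0293  0.036 ] q [-0.0159  0.772   0.0299  1.7673 -0.0385  0.5987 -1.9351] F [ 0.2864 -0.5677 -1.0711] w 0.0318 25.00000275671482
shift now [-0.0018  0.0009  0.025 ] | shift after turn [-0.0017  0.0008  0.025 ] turn [-0.0023 -0.0035 -0.0025]
```

View pics/s7.png

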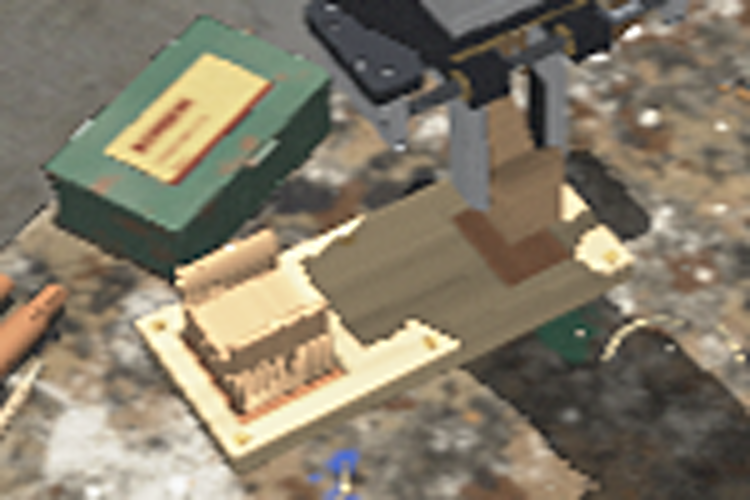

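The notched block sits down in its housing (crop 260,340), and the V-block hovers over the small one (520,230). Lowering.

Emit:
send_rows:
  steps:
    - [-0.001,0.001,0.007,-0.002,-0.003,-0.002,0.25]
    - [0,0,0.006,0,0,0,0.25]
    - [0,0,0.005,0,0,0,0.25]
    - [0,0,0.003,0,0,0,0.25]
    - [0,0,0,0,0,0,0.25]

```text
time: 16.8
tcp_pos: [0.6051, -0.0296, 0.013]
eef_rot: [3.079, -0.624, -0.005]
ft_force: [-0.1, 0.1, -1.9]
grip_width: 0.0319
grasp_force: 25.0
```

Emit:
send_rows:
  steps:
    - [0,0,0.002,0,0,0,0.25]
    - [0,0,0.001,0,0,0,0.25]
    - [0,0,0,0,0,0,0.25]

```text
time: 17.05
tcp_pos: [0.6061, -0.0297, 0.0111]
eef_rot: [3.079, -0.624, -0.001]
ft_force: [-0.4, -0.8, -1.1]
grip_width: 0.0319
grasp_force: 25.0
```

```bash
python3 d.py .6063 -.0294 .011 -.399
```

```text
t 17.05 pos [ 0.6061 -0.0297  0.0111] q [-0.0144  0.8099  0.0279  1.7764 -0.0384  0.5567 -1.9335] F [-0.4324 -0.8109 -1.1008] w 0.0319 24.999975711107254
shift now [ 0.0001 -0.0004  0.0001] | shift after turn [ 0.0001 -0.0004  0.0001] turn [ 0.0003  0.0009 -0.0012]
```

Emit:
send_rows:
  steps:
    - [0,0,0.001,0,0,0,0.25]
    - [0,0,0,0,0,0,0.6]
    - [0,0,0,0,0,0,0.6]
    - [0,0,0,0,0,0,0.6]
    - [0,0,-0.005,0,0,0,0.8]

```text
time: 17.47
tcp_pos: [0.6052, -0.0297, 0.0144]
eef_rot: [3.079, -0.624, -0.004]
ft_force: [-0.1, -0.4, -0.4]
grip_width: 0.0554
grasp_force: 0.0
```

Emit:
send_rows:
  steps:
    - [0,0,-0.02,0,0,0,0.8]
    - [0,0,-0.03,0,0,0,0.8]
    - [0,0,-0.03,0,0,0,0.8]
    - [0,0,-0.03,0,0,0,0.8]
    - [0,0,0,0,0,0,0.8]

```text
time: 17.88
tcp_pos: [0.6104, -0.03, 0.1312]
eef_rot: [-3.077, 0.625, -0.015]
ft_force: [1.3, -0.1, 1.0]
grip_width: 0.0754
grasp_force: 0.0
```

```bash
python3 d.py .5608 .2446 .10 .07; cat > refit.py <<'E'
from fit import *
import pickle,sys
np.set_printoptions(precision=4,suppress=True)
res=pickle.load(open("res.pkl","rb"))
B=res["base_board"]
def rep(th,p):
    Rb=Ro.from_euler("z",B[3]).as_matrix();print(th,p,"board frame",Rb.T@(p[:3]-B[:3]),"dyaw",p[3]-B[3])
def run(th,p0,cams=("top","scene")):
    C=[];Q=[]
    for n in cams:
        c=robot.capture(n);r=robot.cut_out(n,th)
        print(n,[(round(x["p"],2),np.round(x["extent"])) for x in r])
        e=proj(c,np.array(p0[:3])+[0,0,.025])[0]
        r=[x for x in r if np.hypot(*(np.array(x["extent"][:2])-e))<15]
        if r: C.append(c);Q.append(r[0]["mask"].astype(float))
    p,f=fit(C,Q,th,p0,len(C)>1);print(len(C),"loss",round(f,3));rep(th,p)
E
python3 - <<'E'
from refit import *
run("notched_block",[.6622,.1032,.009,-.399]);run("v_block",[.6063,-.0294,.009,-.399],("scene",))
E
```

```text
t 17.88 pos [ 0.6104 -0.03    0.1312] q [-0.0218  0.6401  0.04    1.7068 -0.0337  0.7857 -1.9374] F [ 1.2826 -0.0913  0.984 ] w 0.0754 0.0
shift now [-0.153  -0.2334  0.0307] | shift after turn [-0.0302 -0.2774  0.0312] turn [-0.0015 -0.0096 -0.4705]
top []
scene [(0.88, array([251., 202.,  34.,  34.]))]
1 loss 0.048
notched_block [ 0.6646  0.1038  0.009  -0.3937] board frame [0.002  0.0734 0.0115] dyaw 0.00533113293975529
scene [(0.72, array([305., 179.,  24.,  25.]))]
1 loss 0.106
v_block [ 0.6071 -0.0309  0.009  -0.3691] board frame [ 0.0013 -0.073   0.0115] dyaw 0.029963289965704965
```

Emit:
send_rows:
  steps:
    - [-0.02,-0.028,0,0,-0.01,0,0.7]
    - [-0.022,-0.034,0,0,0,0,0.7]
    - [-0.022,-0.034,0,0,0,0,0.7]
    - [-0.022,-0.034,0,0,0,0,0.7]
    - [-0.022,-0.034,0,0,0,0,0.7]

```text
time: 18.6
tcp_pos: [0.5691, 0.1648, 0.1247]
eef_rot: [-3.078, 0.625, 0.021]
ft_force: [0.4, -0.1, 0.4]
grip_width: 0.0659
grasp_force: 0.0
```

Emit:
send_rows:
  steps:
    - [-0.022,-0.034,0,0,0,0,0.7]
    - [-0.022,-0.034,0,0,0,-0.09,0.7]
    - [0,0,0,0,0,-0.1,0.7]
    - [0,0,0,0,0,-0.1,0.7]
    - [0,0,0,0,0,-0.1,0.7]

```text
time: 19.02
tcp_pos: [0.5551, 0.2442, 0.1249]
eef_rot: [-3.139, 0.004, 0.02]
ft_force: [-0.0, -1.3, -0.5]
grip_width: 0.0658
grasp_force: 0.0
```

Emit:
send_rows:
  steps:
    - [0,0,0.02,0,0,-0.08,0.7]
    - [0,0,0.03,0,0,0,0.7]
    - [0,0,0,0,0,0,0.7]
    - [0,0,0,0,0,0,0.7]

```text
time: 19.35
tcp_pos: [0.554, 0.2424, 0.0744]
eef_rot: [-3.137, -0.109, 0.024]
ft_force: [0.6, -0.4, -0.5]
grip_width: 0.0657
grasp_force: 0.0
```

```bash
python3 d.py .5608 .2446 .02 .07
```

```text
t 19.35 pos [0.554  0.2424 0.0744] q [-0.4101  0.719  -0.0703  1.7384  0.0588  0.6994 -2.01  ] F [ 0.635  -0.4446 -0.5018] w 0.0657 0.0
shift now [ 0.0077 -0.0015  0.0543] | shift after turn [ 0.0069 -0.0017  0.0544] turn [-0.0028  0.0153 -0.0007]
```

Emit:
send_rows:
  steps:
    - [0.007,-0.002,0.015,-0.003,0.015,0,0.7]
    - [0,0,0.02,0,0,0,0.7]
    - [0,0,0.015,0,0,0,0.7]
    - [0,0,0,0,0,0,0.7]
    - [0,0,0,0,0,0,0.7]

```text
time: 19.77
tcp_pos: [0.563, 0.246, 0.0269]
eef_rot: [-3.138, -0.109, -0.007]
ft_force: [0.2, -0.3, 0.6]
grip_width: 0.0656
grasp_force: 0.0
```

```bash
python3 d.py .5608 .2446 .0 .07;  python3 - <<'E'
from fit import *
c=robot.capture("scene");k=6;x0,y0=200,220
cv2.imwrite("pics/s8.png",cv2.resize(c["frame"][y0:y0+85,x0:x0+110,::-1],None,fx=k,fy=k,interpolation=cv2.INTER_CUBIC))
E
```

```text
t 19.77 pos [0.563  0.246  0.0269] q [-0.4233  0.7905 -0.0565  1.7542  0.0725  0.594  -2.0241] F [ 0.2274 -0.2801  0.5597] w 0.0656 0.0
shift now [-0.0024  0.0013  0.0269] | shift after turn [-0.0023  0.0013  0.0269] turn [-0.0015 -0.0047 -0.0004]
```

View pics/s8.png

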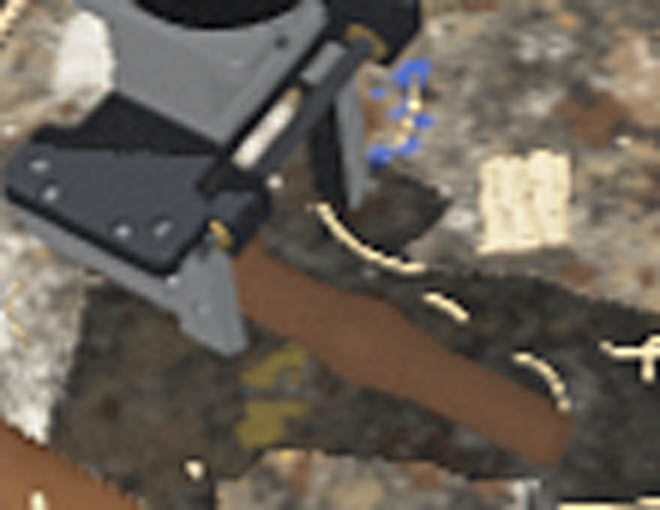

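Fingers straddle the neck (crop 235,350 and 350,200). Descending further, feeling for the bench.

Emit:
send_rows:
  steps:
    - [-0.002,0.001,0.01,0,-0.004,0,0.7]
    - [0,0,0.01,0,0,0,0.7]
    - [0,0,0.006,0,0,0,0.7]
    - [0,0,0,0,0,0,0.7]

```text
time: 20.15
tcp_pos: [0.5598, 0.2443, -0.0012]
eef_rot: [-3.139, -0.109, 0.003]
ft_force: [0.9, -0.4, 0.6]
grip_width: 0.0655
grasp_force: 0.0
```

Emit:
send_rows:
  steps:
    - [0,0,0.002,0,0,0,0.7]
    - [0,0,0.002,0,0,0,0.7]
    - [0,0,0.001,0,0,0,0.7]
    - [0,0,0,0,0,0,0.7]

```text
time: 20.48
tcp_pos: [0.5609, 0.2449, -0.0047]
eef_rot: [-3.138, -0.109, -0.001]
ft_force: [-1.1, 0.2, 0.1]
grip_width: 0.0659
grasp_force: 0.0
```

Emit:
send_rows:
  steps:
    - [0,0,0.001,0,0,0,0.7]
    - [0,0,0.001,0,0,0,0.7]
    - [0,0,0.001,0,0,0,0.7]
    - [0,0,0,0,0,0,0.7]

```text
time: 20.82
tcp_pos: [0.5608, 0.2449, -0.0078]
eef_rot: [-3.138, -0.109, -0.001]
ft_force: [-0.1, 0.6, -0.0]
grip_width: 0.0659
grasp_force: 0.0
```

```bash
python3 d.py .5608 .2446 -.01 .07
```

```text
t 20.82 pos [ 0.5608  0.2449 -0.0078] q [-0.4238  0.8429 -0.0537  1.7669  0.0764  0.5325 -2.0264] F [-0.0854  0.5682 -0.0141] w 0.0659 0.0
shift now [0.     0.0003 0.0022] | shift after turn [0.     0.0003 0.0022] turn [-0.0017 -0.0006 -0.0003]
```

Emit:
send_rows:
  steps:
    - [0,0,0.001,0,0,0,0.5]
    - [0,0,0.001,0,0,0,0.15]
    - [0,0,0,0,0,0,0.15]
    - [0,0,0,0,0,0,0.15]
    - [0,0,0,0,0,0,0.15]
  squeeze: 35

```text
time: 21.23
tcp_pos: [0.5609, 0.2449, -0.0097]
eef_rot: [-3.138, -0.109, -0.001]
ft_force: [-0.7, 0.4, 0.3]
grip_width: 0.0357
grasp_force: 0.0
```

Emit:
send_rows:
  steps:
    - [0,0,0,0,0,0,0.15]
    - [0,0,0,0,0,0,0.15]
    - [0,0,0,0,0,0,0.15]
    - [0,0,0,0,0,0,0.15]

```text
time: 21.57
tcp_pos: [0.561, 0.2454, -0.0095]
eef_rot: [-3.137, -0.11, -0.002]
ft_force: [-0.2, 0.5, 0.7]
grip_width: 0.0228
grasp_force: 35.0
```

```bash
python3 d.py .6436 .059 .12 1.17; python3 -c "
from refit import *
run('chair_leg',res['chair_leg'],('scene',))"
```

```text
t 21.57 pos [ 0.561   0.2454 -0.0095] q [-0.4241  0.8458 -0.0538  1.767   0.0765  0.5289 -2.0265] F [-0.2463  0.4616  0.7   ] w 0.0228 34.99939441680908
shift now [ 0.0695  0.1914 -0.1299] | shift after turn [-0.1394  0.1488 -0.1295] turn [-0.0014 -0.0023 -1.1   ]
scene [(0.84, array([271., 280.,  45.,  33.]))]
1 loss 0.522
chair_leg [ 0.526   0.2411  0.0104 -1.4971] board frame [-0.1791  0.1461  0.0129] dyaw -1.0980997698452648
```

Emit:
send_rows:
  steps:
    - [0,0,-0.015,0,0,0,0.15]
    - [0,0,-0.03,0,0,0,0.15]
    - [0,0,-0.035,0,0,0,0.15]
    - [0,0,-0.035,0,0,0,0.15]
    - [0,0,-0.015,0,0,-0.1,0.15]

```text
time: 22.08
tcp_pos: [0.5626, 0.2451, 0.1243]
eef_rot: [-3.128, -0.267, -0.009]
ft_force: [1.1, 0.6, -2.1]
grip_width: 0.0231
grasp_force: 35.0
```

Emit:
send_rows:
  steps:
    - [0,0,0,0,0,-0.1,0.15]
    - [0,0,0,0,0,-0.1,0.15]
    - [0,0,0,0,0,-0.1,0.15]
    - [0,0,0,0,0,-0.1,0.15]
    - [0,0,0,0,0,-0.1,0.15]

```text
time: 22.5
tcp_pos: [0.5603, 0.2438, 0.1198]
eef_rot: [-2.964, -1.039, 0.001]
ft_force: [0.6, 0.7, -2.3]
grip_width: 0.0232
grasp_force: 35.0
```

Emit:
send_rows:
  steps:
    - [0,0,0,0,0,-0.1,0.15]
    - [0,0,0,0,0,-0.1,0.15]
    - [0,0,0,0,0,-0.1,0.15]
    - [0,0,0,0,0,-0.1,0.15]
    - [0,0,0,0,0,-0.1,0.15]

```text
time: 22.92
tcp_pos: [0.5603, 0.2437, 0.1197]
eef_rot: [-2.615, -1.74, 0.001]
ft_force: [-0.1, -0.7, -2.1]
grip_width: 0.0232
grasp_force: 35.0
```

Emit:
send_rows:
  steps:
    - [-0.015,0.015,0,0,0,0,0.15]
    - [-0.02,0.021,0,0,0,0,0.15]
    - [-0.02,0.021,0,0,0,0,0.15]
    - [-0.02,0.021,0,0,0,0,0.15]
    - [-0.02,0.021,0,0,0,0,0.15]

```text
time: 23.33
tcp_pos: [0.6145, 0.1164, 0.1195]
eef_rot: [-2.619, -1.734, 0.001]
ft_force: [0.4, -0.8, -1.9]
grip_width: 0.0232
grasp_force: 35.0
```

Emit:
send_rows:
  steps:
    - [-0.02,0.021,0,0,0,0,0.15]
    - [-0.02,0.021,0,0,0,0,0.15]
    - [-0.004,0.008,0,0,0,0,0.15]
    - [0,0,0,0,0,0,0.15]
    - [0,0,0,0,0,0,0.15]

```text
time: 23.75
tcp_pos: [0.643, 0.0589, 0.1194]
eef_rot: [-2.618, -1.732, -0.001]
ft_force: [-1.0, 0.9, -3.0]
grip_width: 0.0229
grasp_force: 35.0
```

```bash
python3 d.py .6436 .059 .06 1.172
```

```text
t 23.75 pos [0.643  0.0589 0.1194] q [ 0.0981  0.7317 -0.3962  1.5946  0.3364  0.884  -0.8238] F [-0.9949  0.9053 -2.9625] w 0.0229 34.99898850917816
shift now [0.0002 0.0006 0.0594] | shift after turn [0.0003 0.0005 0.0594] turn [-0.0018 -0.002  -0.003 ]
```

Emit:
send_rows:
  steps:
    - [0,0.001,0.02,-0.002,-0.002,-0.003,0.15]
    - [0,0,0.02,0,0,0,0.15]
    - [0,0,0.02,0,0,0,0.15]
    - [0,0,0.005,0,0,0,0.15]
    - [0,0,0,0,0,0,0.15]

```text
time: 24.17
tcp_pos: [0.6424, 0.0604, 0.0535]
eef_rot: [-2.613, -1.742, 0.004]
ft_force: [-0.4, -0.9, -2.2]
grip_width: 0.0229
grasp_force: 35.0
```

Emit:
send_rows:
  steps:
    - [0,0,0,0,0,0,0.15]

```text
time: 24.25
tcp_pos: [0.6445, 0.06, 0.0555]
eef_rot: [2.614, 1.741, 0.002]
ft_force: [-0.1, -0.0, -2.4]
grip_width: 0.0231
grasp_force: 35.0
```

```bash
python3 d.py .6436 .059 .03 1.172; python3 - <<'E'
from fit import *
c=robot.capture("scene");k=5;x0,y0=200,130
cv2.imwrite("pics/s9.png",cv2.resize(c["frame"][y0:y0+110,x0:x0+150,::-1],None,fx=k,fy=k,interpolation=cv2.INTER_CUBIC))
E
```

```text
t 24.25 pos [0.6445 0.06   0.0555] q [ 0.0753  0.8111 -0.3623  1.6342  0.3804  0.7651 -0.8565] F [-0.1287 -0.0277 -2.3969] w 0.0231 34.9987918138504
shift now [-0.0013 -0.0005  0.0255] | shift after turn [-0.0013 -0.0005  0.0255] turn [ 0.0015 -0.0007  0.0028]
```

View pics/s9.png

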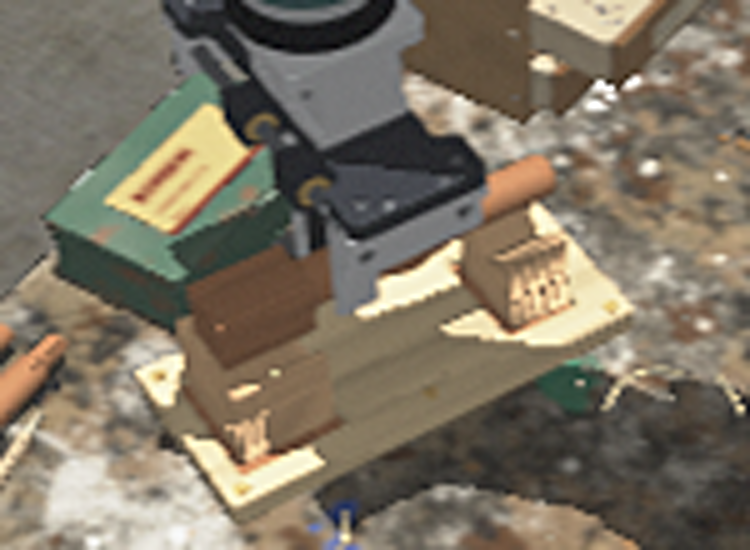

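Head is over the notch (crop 260,310), shank over the V (520,215). Lowering slowly.

Emit:
send_rows:
  steps:
    - [-0.001,0,0.007,0.001,0,0.003,0.15]
    - [0,0,0.006,0,0,0,0.15]
    - [0,0,0.005,0,0,0,0.15]
    - [0,0,0.004,0,0,0,0.15]
    - [0,0,0,0,0,0,0.15]

```text
time: 24.72
tcp_pos: [0.6436, 0.057, 0.0319]
eef_rot: [2.619, 1.734, -0.002]
ft_force: [-0.4, 0.4, -3.4]
grip_width: 0.023
grasp_force: 35.0
```

Emit:
send_rows:
  steps:
    - [0,0,0.001,0,0,0,0.15]
    - [0,0,0.001,0,0,0,0.15]
    - [0,0,0,0,0,0,0.15]

```text
time: 24.97
tcp_pos: [0.6444, 0.0573, 0.031]
eef_rot: [2.619, 1.734, 0.001]
ft_force: [0.4, -0.5, -2.8]
grip_width: 0.0229
grasp_force: 35.0
```

Emit:
send_rows:
  steps:
    - [0,0,0.001,0,0,0,0.15]
    - [0,0,0,0,0,0,0.15]

```text
time: 25.13
tcp_pos: [0.6444, 0.0573, 0.0301]
eef_rot: [2.619, 1.734, 0.001]
ft_force: [-0.2, -0.4, -1.1]
grip_width: 0.0231
grasp_force: 35.0
```

Emit:
send_rows:
  steps:
    - [0,0,0.001,0,0,0,0.15]
    - [0,0,0,0,0,0,0.5]
    - [0,0,0,0,0,0,0.6]
    - [0,0,0,0,0,0,0.6]
    - [0,0,0,0,0,0,0.6]

```text
time: 25.55
tcp_pos: [0.6446, 0.0572, 0.0292]
eef_rot: [2.619, 1.734, 0.001]
ft_force: [-0.5, 0.1, -0.4]
grip_width: 0.0459
grasp_force: 0.0
```

Emit:
send_rows:
  steps:
    - [0,0,-0.01,0,0,0,0.6]
    - [0,0,-0.025,0,0,0,0.6]
    - [0,0,-0.035,0,0,0,0.8]
    - [0,0,-0.035,0,0,0,1]
    - [0,0,-0.02,0,0,0,1]

```text
time: 25.97
tcp_pos: [0.6461, 0.0579, 0.1587]
eef_rot: [2.617, 1.733, 0.008]
ft_force: [0.4, 0.2, 0.2]
grip_width: 0.0729
grasp_force: 0.0
```

```bash
python3 d.py .4586 -.1631 .15 1.309; python3 -c "
from refit import *
run('chair_leg',[.631,.03,.055,-.399],('scene',))
run('drill_bridge',res['drill_bridge'])"
```

```text
t 25.97 pos [0.6461 0.0579 0.1587] q [ 0.1075  0.6886 -0.4123  1.5582  0.318   0.9555 -0.8052] F [0.3927 0.1513 0.223 ] w 0.0729 0.0
shift now [-0.2767 -0.0864  0.0074] | shift after turn [-0.262  -0.1239  0.0087] turn [ 0.0055 -0.0025 -0.1391]
scene [(0.98, array([274., 187.,  73.,  43.]))]
1 loss 0.103
chair_leg [ 0.6305  0.0289  0.055  -0.4231] board frame [-0.0003 -0.0088  0.0575] dyaw -0.024071591458607766
top []
scene [(0.81, array([379., 174.,  33.,  40.]))]
1 loss 0.092
drill_bridge [ 0.4593 -0.163  -0.0047 -0.2537] board frame [-0.0835 -0.2522 -0.0021] dyaw 0.14533982887004937
```

Emit:
send_rows:
  steps:
    - [-0.02,-0.006,0,0,0,-0.04,1]
    - [-0.031,-0.011,0,0,0,-0.05,1]
    - [-0.03,-0.0125,0,0,0,-0.05,1]
    - [-0.03,-0.014,0,0,0,0,1]
    - [-0.03,-0.014,0,0,0,0,1]

```text
time: 26.68
tcp_pos: [0.5438, -0.0603, 0.1524]
eef_rot: [-2.49, -1.913, 0.003]
ft_force: [0.1, -0.5, -1.4]
grip_width: 0.094
grasp_force: 0.0
```

Emit:
send_rows:
  steps:
    - [-0.03,-0.014,0,0,0,0,1]
    - [-0.03,-0.014,0,0,0,0,1]
    - [-0.03,-0.014,0,0,0,0,1]
    - [-0.02,-0.012,0,0,0,0,1]
    - [0,0,0,0,0,0,1]

```text
time: 27.1
tcp_pos: [0.4598, -0.1561, 0.1523]
eef_rot: [-2.496, -1.903, 0.01]
ft_force: [-0.6, -0.5, 0.3]
grip_width: 0.094
grasp_force: 0.0
```

```bash
python3 d.py .459 -.163 .10 1.309; python3 -c "
from h import *
c=robot.capture('top')
for p in((412,270),(412,305),(450,265)):print(at(c,p,.0),at(c,p,.08))"
```

```text
t 27.1 pos [ 0.4598 -0.1561  0.1523] q [ 0.6038  0.4957 -0.4805  1.9976  0.3397  0.7326 -0.3523] F [-0.6102 -0.5346  0.3006] w 0.094 0.0
shift now [-0.0067  0.0014  0.0523] | shift after turn [-0.0069  0.001   0.0523] turn [-0.006   0.0036 -0.006 ]
[ 0.34252649 -0.17082358  0.        ] [ 0.34274097 -0.15319104  0.08      ]
[ 0.26719394 -0.15792141  0.        ] [ 0.27427241 -0.14146446  0.08      ]
[ 0.34277045 -0.25814858  0.        ] [ 0.34296271 -0.23255934  0.08      ]
```

Emit:
send_rows:
  steps:
    - [-0.007,0.001,0.015,-0.006,0.004,-0.006,1]
    - [0,0,0.025,0,0,0,1]
    - [0,0,0.025,0,0,0,1]
    - [0,0,0.01,0,0,0,1]
    - [0,0,0,0,0,0,1]

```text
time: 27.57
tcp_pos: [0.4639, -0.1569, 0.0766]
eef_rot: [-2.483, -1.922, -0.008]
ft_force: [-0.3, 0.2, 0.2]
grip_width: 0.0944
grasp_force: 0.0
```

Emit:
send_rows:
  steps:
    - [0,0,0,0,0,0,1]

```text
time: 27.65
tcp_pos: [0.4655, -0.1574, 0.0787]
eef_rot: [2.483, 1.922, 0.011]
ft_force: [0.7, -0.1, 1.0]
grip_width: 0.0941
grasp_force: 0.0
```

```bash
python3 d.py .459 -.163 .032 1.309; python3 - <<'E'
from fit import *
c=robot.capture("scene");k=5;x0,y0=320,120
cv2.imwrite("pics/s10.png",cv2.resize(c["frame"][y0:y0+100,x0:x0+120,::-1],None,fx=k,fy=k,interpolation=cv2.INTER_CUBIC))
E
```

```text
t 27.65 pos [ 0.4655 -0.1574  0.0787] q [ 0.5477  0.6122 -0.403   2.0591  0.4398  0.5463 -0.4222] F [ 0.6768 -0.0884  0.9651] w 0.0941 0.0
shift now [-0.0072 -0.0052  0.0466] | shift after turn [-0.0071 -0.0048  0.0467] turn [ 0.0057 -0.0046  0.0085]
```

View pics/s10.png

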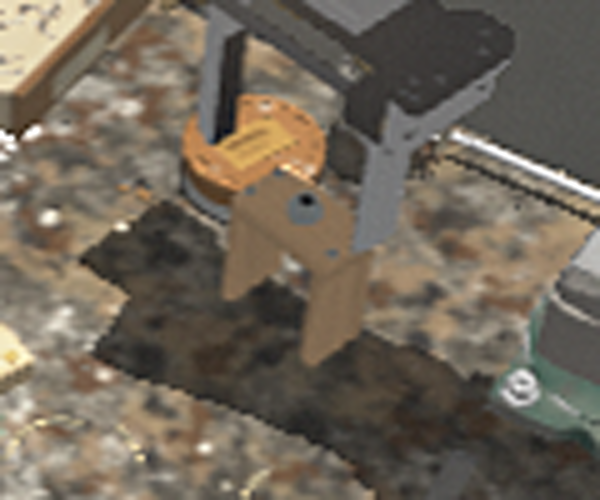

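Fingers (crop 225,130 and 375,245) are either side of the bridge but slightly off its centre line, as the 7/5 mm correction says. Correcting first.

Emit:
send_rows:
  steps:
    - [-0.007,-0.005,0,0.006,-0.005,0.008,1]
    - [0,0,0,0,0,0,1]
    - [0,0,0,0,0,0,1]

```text
time: 27.95
tcp_pos: [0.4587, -0.1648, 0.0798]
eef_rot: [2.492, 1.908, -0.0]
ft_force: [-0.2, 0.0, 0.1]
grip_width: 0.0941
grasp_force: 0.0
```

```bash
python3 d.py .459 -.163 .032 1.309
```

```text
t 27.95 pos [ 0.4587 -0.1648  0.0798] q [ 0.558   0.6066 -0.3975  2.0657  0.4412  0.5482 -0.4208] F [-0.2115  0.0257  0.1385] w 0.0941 0.0
shift now [ 0.002  -0.0003  0.0478] | shift after turn [ 0.0019 -0.0002  0.0478] turn [ 0.0022  0.0018 -0.0023]
```

Emit:
send_rows:
  steps:
    - [0.002,0,0.012,0.002,0.002,-0.002,1]
    - [0,0,0.015,0,0,0,1]
    - [0,0,0.012,0,0,0,1]
    - [0,0,0.008,0,0,0,1]
    - [0,0,0,0,0,0,1]

```text
time: 28.37
tcp_pos: [0.4584, -0.1621, 0.0311]
eef_rot: [-2.49, -1.912, 0.002]
ft_force: [-0.1, 0.2, -0.3]
grip_width: 0.094
grasp_force: 0.0
```

Emit:
send_rows:
  steps:
    - [0,0,0,0,0,0,1]
    - [0,0,0,0,0,0,1]

```text
time: 28.53
tcp_pos: [0.4596, -0.1623, 0.0325]
eef_rot: [-2.491, -1.913, -0.001]
ft_force: [0.5, 0.3, 0.4]
grip_width: 0.0939
grasp_force: 0.0
```

```bash
python3 d.py .459 -.163 .032 1.309
```

```text
t 28.53 pos [ 0.4596 -0.1623  0.0325] q [ 0.5046  0.6876 -0.3285  2.0918  0.5022  0.4375 -0.4756] F [0.5319 0.2513 0.3561] w 0.0939 0.0
shift now [-0.0009 -0.0004  0.0005] | shift after turn [-0.0009 -0.0004  0.0005] turn [-0.     -0.0008  0.0007]
```

Emit:
send_rows:
  steps:
    - [-0.001,0,0,0,0,0,0.6]
    - [0,0,0,0,0,0,0.6]
    - [0,0,0,0,0,0,0.6]
    - [0,0,0,0,0,0,0.6]
    - [0,0,0,0,0,0,0.6]
  squeeze: 20

```text
time: 28.95
tcp_pos: [0.458, -0.1632, 0.0321]
eef_rot: [-2.49, -1.912, 0.002]
ft_force: [-1.0, 0.4, 2.2]
grip_width: 0.0658
grasp_force: 20.0
```

Emit:
send_rows:
  steps:
    - [0,0,0,0,0,0,0.6]
    - [0,0,0,0,0,0,0.6]

```text
time: 29.12
tcp_pos: [0.4581, -0.1632, 0.0321]
eef_rot: [-2.49, -1.912, 0.002]
ft_force: [-1.8, 0.7, 5.0]
grip_width: 0.0661
grasp_force: 20.0
```

```bash
python3 d.py .6312 .0295 .17 1.172
```

```text
t 29.12 pos [ 0.4581 -0.1632  0.0321] q [ 0.5066  0.6882 -0.3281  2.0927  0.5027  0.4383 -0.4741] F [-1.8034  0.7481  4.9641] w 0.0661 19.991055261343718
shift now [ 0.2309  0.1172 -0.1381] | shift after turn [ 0.2448  0.0847 -0.1379] turn [-0.0022 -0.0001  0.1377]
```

Emit:
send_rows:
  steps:
    - [0,0,-0.015,0,0,0,0.6]
    - [0,0,-0.03,0,0,0,0.6]
    - [0,0,-0.035,0,0,0,0.6]
    - [0,0,-0.035,0,0,0,0.6]
    - [0.01,0.005,-0.023,0,0,0,0.6]

```text
time: 29.53
tcp_pos: [0.466, -0.1566, 0.1723]
eef_rot: [2.494, 1.91, -0.0]
ft_force: [1.4, -0.1, -2.6]
grip_width: 0.0663
grasp_force: 20.0
```

Emit:
send_rows:
  steps:
    - [0.026,0.013,0,0,0,0,0.6]
    - [0.03,0.015,0,0,0,0,0.6]
    - [0.03,0.015,0,0,0,0,0.6]
    - [0.03,0.015,0,0,0,0,0.6]
    - [0.03,0.015,0,0,0,0,0.6]

```text
time: 29.95
tcp_pos: [0.5754, -0.0315, 0.1697]
eef_rot: [-2.491, -1.912, -0.0]
ft_force: [0.2, -1.1, -1.9]
grip_width: 0.0659
grasp_force: 20.0
```

Emit:
send_rows:
  steps:
    - [0.03,0.015,0,0,0,0,0.6]
    - [0.03,0.015,0,0,0,0,0.6]
    - [0.015,0.01,0,0,0,0.07,0.6]
    - [0,0,0,0,0,0.068,0.6]
    - [0,0,0,0,0,0,0.6]

```text
time: 30.37
tcp_pos: [0.6329, 0.0312, 0.1691]
eef_rot: [-2.615, -1.737, 0.0]
ft_force: [-1.1, -0.9, -2.5]
grip_width: 0.0659
grasp_force: 20.0
```

Emit:
send_rows:
  steps:
    - [0,0,0,0,0,0,0.6]
    - [0,0,0,0,0,0,0.6]

```text
time: 30.53
tcp_pos: [0.6319, 0.0284, 0.1696]
eef_rot: [-2.616, -1.737, 0.002]
ft_force: [-0.8, -0.6, -2.2]
grip_width: 0.0657
grasp_force: 20.0
```

```bash
python3 d.py .6312 .0290 .12 1.172
```

```text
t 30.53 pos [0.6319 0.0284 0.1696] q [ 0.1706  0.6616 -0.4372  1.5859  0.3206  0.9678 -0.7676] F [-0.8206 -0.5598 -2.2378] w 0.0657 19.991496596485376
shift now [ 0.0003 -0.0008  0.0496] | shift after turn [ 0.0003 -0.0009  0.0496] turn [-0.0018  0.0004  0.0005]
```

Emit:
send_rows:
  steps:
    - [0,-0.001,0.015,-0.002,0,0,0.6]
    - [0,0,0.02,0,0,0,0.6]
    - [0,0,0.015,0,0,0,0.6]
    - [0,0,0,0,0,0,0.6]
    - [0,0,0,0,0,0,0.6]

```text
time: 30.95
tcp_pos: [0.6309, 0.0288, 0.1196]
eef_rot: [-2.618, -1.736, 0.001]
ft_force: [0.0, 0.3, -1.7]
grip_width: 0.0659
grasp_force: 20.0
```

```bash
python3 d.py .6312 .0290 .047 1.172; python3 - <<'E'
from fit import *
c=robot.capture("scene");k=5;x0,y0=200,120
cv2.imwrite("pics/s11.png",cv2.resize(c["frame"][y0:y0+120,x0:x0+150,::-1],None,fx=k,fy=k,interpolation=cv2.INTER_CUBIC))
E
```

```text
t 30.95 pos [0.6309 0.0288 0.1196] q [ 0.1564  0.7156 -0.4141  1.6364  0.354   0.8654 -0.7987] F [ 0.0385  0.3093 -1.6626] w 0.0659 19.99155431985855
shift now [0.0003 0.0003 0.0726] | shift after turn [0.0003 0.0002 0.0726] turn [-0.0006  0.0003 -0.0006]
```

View pics/s11.png

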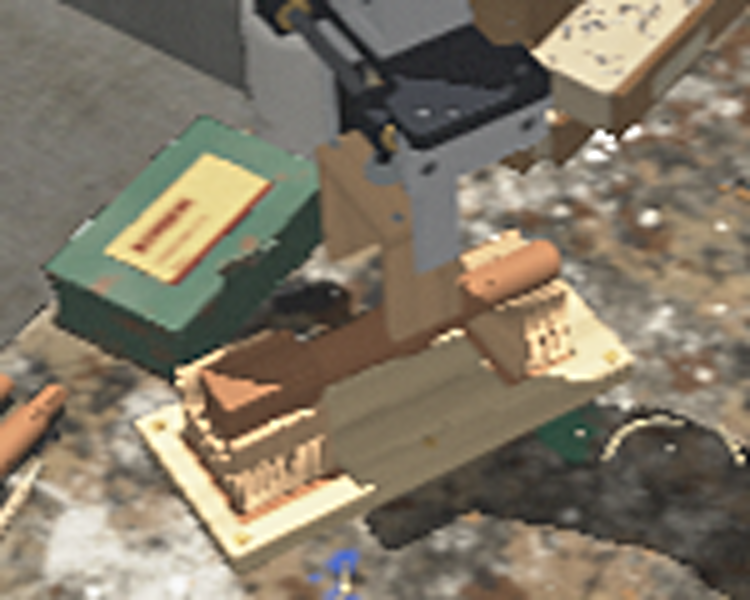

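The leg is seated (head crop 260,380 in notch, foot 520,270 in V) and the bridge hangs above the swelling. Lowering.

Emit:
send_rows:
  steps:
    - [0,0,0.015,0,0,0,0.6]
    - [0,0,0.015,0,0,0,0.6]
    - [0,0,0.01,0,0,0,0.6]
    - [0,0,0,0,0,0,0.6]
    - [0,0,0,0,0,0,0.6]

```text
time: 31.42
tcp_pos: [0.6319, 0.0297, 0.0804]
eef_rot: [2.617, 1.737, 0.002]
ft_force: [0.1, -0.2, -1.2]
grip_width: 0.0659
grasp_force: 20.0
```

```bash
python3 d.py .6312 .0290 .047 1.172
```

```text
t 31.42 pos [0.6319 0.0297 0.0804] q [ 0.1419  0.7641 -0.3921  1.6636  0.3816  0.7892 -0.8224] F [ 0.1165 -0.1998 -1.1668] w 0.0659 19.991619028151035
shift now [-0.001  -0.0004  0.0334] | shift after turn [-0.001  -0.0003  0.0334] turn [ 0.001  -0.0008 -0.0003]
```

Emit:
send_rows:
  steps:
    - [-0.001,0,0.012,0.001,-0.001,0,0.6]
    - [0,0,0.01,0,0,0,0.6]
    - [0,0,0.006,0,0,0,0.6]
    - [0,0,0.002,0,0,0,0.6]
    - [0,0,0,0,0,0,0.6]

```text
time: 31.83
tcp_pos: [0.6306, 0.0289, 0.049]
eef_rot: [-2.617, -1.737, 0.003]
ft_force: [0.9, -0.5, -0.9]
grip_width: 0.0661
grasp_force: 20.0
```

Emit:
send_rows:
  steps:
    - [0,0,0.001,0,0,0,0.6]
    - [0,0,0.001,0,0,0,0.6]
    - [0,0,0,0,0,0,0.6]

```text
time: 32.08
tcp_pos: [0.6315, 0.029, 0.0481]
eef_rot: [2.617, 1.737, -0.0]
ft_force: [-0.4, -0.1, -2.6]
grip_width: 0.0658
grasp_force: 20.0
```

Emit:
send_rows:
  steps:
    - [0,0,0.001,0,0,0,0.6]
    - [0,0,0,0,0,0,0.6]

```text
time: 32.25
tcp_pos: [0.6316, 0.0289, 0.0472]
eef_rot: [2.617, 1.737, 0.0]
ft_force: [0.7, -0.4, -2.2]
grip_width: 0.0657
grasp_force: 20.0
```

```bash
python3 d.py .6312 .0290 .047 1.172
```

```text
t 32.25 pos [0.6316 0.0289 0.0472] q [ 0.1304  0.8074 -0.3712  1.6818  0.4047  0.729  -0.8408] F [ 0.7087 -0.4226 -2.1609] w 0.0657 19.991554096341133
shift now [-0.0001 -0.0004  0.0002] | shift after turn [-0.0001 -0.0004  0.0002] turn [ 0.0004  0.0001 -0.0003]
```

Emit:
send_rows:
  steps:
    - [0,0,0.001,0,0,0,0.6]
    - [0,0,0,0,0,0,0.6]
    - [0,0,0,0,0,0,1]
    - [0,0,0,0,0,0,1]
    - [0,0,0,0,0,0,1]

```text
time: 32.67
tcp_pos: [0.6314, 0.029, 0.0461]
eef_rot: [2.618, 1.737, -0.0]
ft_force: [0.4, -0.8, 0.3]
grip_width: 0.0826
grasp_force: 0.0
```

Emit:
send_rows:
  steps:
    - [0,0,0,0,0,0,1]
    - [0,0,0,0,0,0,1]
    - [0,0,-0.005,0,0,0,1]
    - [0,0,-0.015,0,0,0,1]
    - [0,0,-0.03,0,0,0,1]

```text
time: 33.08
tcp_pos: [0.6285, 0.0285, 0.0936]
eef_rot: [-2.615, -1.736, 0.01]
ft_force: [0.7, -0.2, -0.1]
grip_width: 0.0941
grasp_force: 0.0
```

Emit:
send_rows:
  steps:
    - [0,0,-0.035,0,0,0,1]
    - [0,0,-0.035,0,0,0,1]
    - [-0.03,-0.01,-0.02,0,0,0,1]
    - [-0.035,-0.01,0,0,0,0,1]
    - [-0.035,-0.01,0,0,0,0,1]

```text
time: 33.5
tcp_pos: [0.5654, -0.0515, 0.1881]
eef_rot: [2.614, 1.738, 0.005]
ft_force: [-0.1, -1.4, -0.1]
grip_width: 0.094
grasp_force: 0.0
```

Emit:
send_rows:
  steps:
    - [-0.035,-0.01,0,0,0,0,1]
    - [-0.035,-0.01,0,0,0,0,1]
    - [-0.035,-0.01,0,0,0,0,1]
    - [0,0,0,0,0,0,1]

```text
time: 33.83
tcp_pos: [0.4907, -0.1441, 0.1859]
eef_rot: [2.625, 1.724, -0.012]
ft_force: [-0.5, 0.1, -1.0]
grip_width: 0.0943
grasp_force: 0.0
```

```bash
python3 - <<'E'
from refit import *
run('drill_bridge',[.6312,.029,.015,-.399],("scene",))
run('chair_leg',[.6312,.029,.055,-.399],("scene",))
ims=[]
for n,(x0,y0) in dict(scene=(210,120),top=(240,100)).items():
    c=robot.capture(n);k=4
    ims.append(cv2.resize(c["frame"][y0:y0+120,x0:x0+100 if n!="scene" else x0+100,::-1],None,fx=k,fy=k,interpolation=cv2.INTER_CUBIC))
cv2.imwrite("pics/g12.png",np.hstack(ims))
E
```

```text
scene [(0.62, array([280., 186.,  26.,  42.]))]
1 loss 0.162
drill_bridge [ 0.632   0.0315  0.015  -0.4322] board frame [-0.     -0.0058  0.0175] dyaw -0.03313931957492372
scene [(0.58, array([276., 188.,  73.,  42.]))]
1 loss 0.283
chair_leg [ 0.63    0.0273  0.055  -0.426 ] board frame [-0.0002 -0.0105  0.0575] dyaw -0.02694732578439385
```

View pics/g12.png

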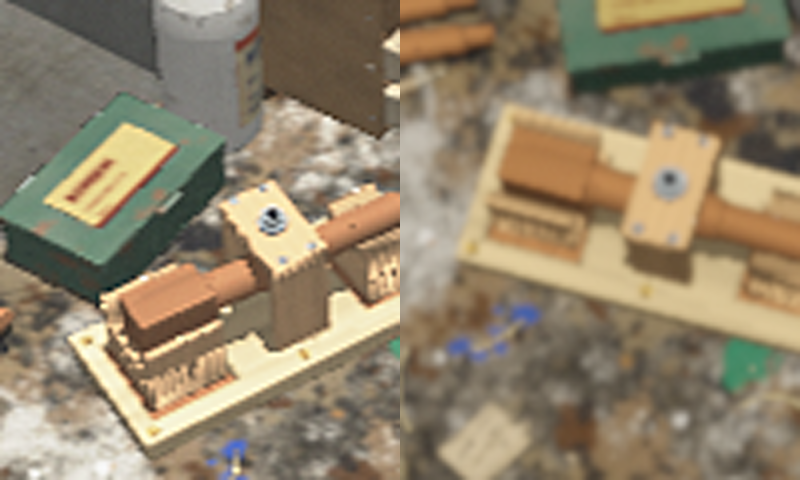

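Everything stands in place: head in the notch (crop 165,310), foot in the V, and bridge astride with its bush at (270,220). One quick two-view check of bush against leg before handing in.

```bash
python3 - <<'E'
from refit import *
run('drill_bridge',[.6312,.029,.015,-.399])
# leg with the bridge's silhouette added to model and mask, to cope with occlusion
C=[];Q=[]
for n in("top","scene"):
    c=robot.capture(n);m=[robot.cut_out(n,t)[0]["mask"] for t in("chair_leg","drill_bridge")]
    C.append(c);Q.append((m[0]|m[1]).astype(float))
b=[.6312,.029,.015,-.399]
import fit as F
o=F.render;br=[o(c,"drill_bridge",b) for c in C]
F.render=lambda c,th,p:np.maximum(o(c,th,p),br[[k is c for k in C].index(True)])
rep("leg",*[F.fit(C,Q,"chair_leg",[.6312,.029,.055,-.399])[0]])
for t in("wax_tin","tape_measure","offcut"):
    F.render=o;C=[];Q=[]
    for n in("top","scene"):
        c=robot.capture(n);r=robot.cut_out(n,t)
        if r:C.append(c);Q.append(r[0]["mask"].astype(float))
    p,f=F.fit(C,Q,t,res[t],False);print(t,len(C),p[:2]-res[t][:2],f)
E
```

```text
top [(0.65, array([312., 154.,  21.,  42.])), (0.61, array([306., 160., 103.,  56.]))]
scene [(0.98, array([278., 187.,  27.,  44.]))]
2 loss 0.115
drill_bridge [ 0.6334  0.0294  0.0119 -0.3852] board frame [ 0.0021 -0.0073  0.0144] dyaw 0.01382900380690888
leg [ 0.631   0.0241  0.0517 -0.4147] board frame [ 0.002  -0.013   0.0542] dyaw -0.01565030387418226
wax_tin 2 [ 0.0008 -0.0018] 0.4569078328332952
tape_measure 2 [-0.0007  0.002 ] 0.19769826469899
offcut 2 [-0.0018  0.0007] 0.23687716766827055
```

```bash
python3 -c "
from rig import robot
print(robot.close_job())"
```

```text
the job is handed in; nothing more can be done
None
```

I set up the cradle and handed it in at about 34 s: both blocks stand in their housings, the leg lies in the notch and V, and the bridge stands astride it with its bush an estimated 1–6 mm from mid-swelling (limit 10 mm). The bystanders are unmoved, and no verdict came back.

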